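Hang a pail on the dial scale

TASK

The lidded pail has to be weighed: raise its wire bail from flat to upright while the pail stands on the bench, then lift the pail by the bail's grip and hang the bail over both prongs of the dial scale's double hook. Ease the load on slowly so that the spring takes the whole weight before you let go, neither dropping it nor pressing it down, so that the hook never jumps or bounces; leave the pail hanging freely at rest. Keep the pail level, do not knock the scale, and leave everything else where it is.

Things in the scene. Friction and masses are not known exactly. Their poses are not given: they have to be found in the camera images.
- pail_center (a point): centre of the lidded white plastic pail, 47.5 mm above its base. Base 84 mm diameter, lid 104 mm diameter from 81 to 97 mm above the base. Weight unknown: 0.2 (empty) to 0.95 kg (full). Its axes: z up, y along the bail's hinge line, which passes 24.5 mm above this point; at the start the bail lies flat towards +x
- bail_grip (a point): centre of the grey roller grip at the middle of the steel wire bail, 92 mm from the hinge line; when flat, 40 mm outside the lid's edge. Roller 11 mm diameter, 36 mm long along y, turning freely on the wire. The 5 mm wire is bare and straight to 42 mm either side of this point, then bends to side arms 110 mm apart. x points from the hinge line to the grip, y along the hinge line
- bail (a joint): angle of the bail on the pail, rad: 0 = flat towards the pail's +x, 1.57 = upright over the lid, 3.14 = flat on the other side. The hinge is loose: the bail falls back when let go
- scale: fixed grey spring dial scale, housing 100 x 110 x 150 mm on a base 170 x 160 mm, round dial on its -y side; origin at the centre of its underside. A stem on its top carries the steel double hook, which overhangs towards the scale's -x; the hook's top bar is 269 mm above the bench when empty
- hook_seat (a point): midway between the two prongs of the double hook, level with the top of the bars at their lowest place (the seat), 135 mm from the scale's origin towards its -x and 256 mm above the bench when empty. Prongs: 8 mm round bars along the scale's x, 64 mm between centres. The bail lies across both, its wire along the scale's y, the roller between the prongs. Axes are the scale's
- hook_tips (a point): midway between the upturned free ends of the two prongs, level with their very tops: 27 mm above the seat and 30 mm beyond it (towards the scale's -x). The bail must be brought over these; behind the seat the bars rise 10 mm
- hook (a joint): how far the hook has sunk on the scale's spring, m: 0 when empty; it sinks about 6.7 mm per newton (after the first 0.6 N), 9 to 58 mm under the pail, which still hangs clear of the bench; its limit is 68 mm. Eased on well, the load never moves it faster than 60 mm/s; letting go with 1 N out of balance does
- bottle_a_mid (a point): bystander: small round glass sample bottle with blue cap, 48 mm diameter, 85 mm tall; its centre
- bottle_b_mid (a point): bystander: a second such bottle, 48 mm diameter, 85 mm tall; its centre
- bottle_c_mid (a point): bystander: a third such bottle, 48 mm diameter, 85 mm tall; its centre
- cap_mid (a point): bystander: loose blue bottle cap lying on the bench, 42 mm diameter, 18 mm tall; its centre
- meter_mid (a point): bystander: handheld water meter, 170 x 78 x 32 mm, lying flat; its centre
- logbook_mid (a point): bystander: blue log book, 206 x 150 x 20 mm, lying flat; its centre
- vial_box_mid (a point): bystander: white lidded vial box, 163 x 65 x 45 mm; its centre
- scoop_mid (a point): bystander: steel spatula with black handle, 200 mm long, lying flat; its centre
There are look-alikes about, which are no part of the job. What is shaped like the part that bears pail_center but green is not meant.

How it is judged:
By the outcome, as a careful person would: the job done as asked, in the order asked, and still so for the second after the job is handed in, with the robot touching nothing.
It also fails if it takes over 72 s, if anything falls off the work surface, if the arm or the gripper's body presses on something with over 40 N, if the wrist force passes 120 N, or if a joint passes its speed limit or range.

ROBOT

A 6-joint arm with a two-finger parallel gripper is mounted at the origin on the work surface. World frame = base frame: x ahead of the robot, y to its left, z up, the work surface at z = 0. Lengths are in m, angles in rad, forces in N, time in s.
With the tool pointing down it reaches from about 0.375 to 0.9 m from the base axis. Payload 3.1 kg.
Tool frame: the origin (TCP) lies at the very end of the fingers, on their centre line; the grasp point (between the pads) lies 19 mm behind it; y points along the fingers, x is the direction in which the jaws open and shut, and the axes are right-handed (so a half turn about y gives the same grasp; the last joint's range is limited). The gripper opens to 87 mm and grips with 3 to 60 N. Pads are 19 mm wide; open, the fingers measure 117 mm over their backs; the gripper's body (75 mm by 190 mm) begins 51 mm behind the grasp point.
Start: joints at [-0.178, 0.527, 1.433, -0, 1.181, -0.178], TCP at [0.625, 0, 0.223] pointing down, gripper open.
Joint ranges: [-3.08, 3.08], [-0.75, 2.2], [0.22, 2.44], [-1.43, 4.57], [0, 2.65], [-2.85, 2.85]. Speed limits (rad/s): [2.79, 2.79, 3.14, 3.14, 3.14, 3.14].

INTERFACE

Orientations are given as a unit quaternion [x, y, z, w].
In Python, from rig import robot gives the robot as it stands.
- The arm moves only by the shell command python3 -m creep 'ROWS' [FORCE]. ROWS is JSON, a list of rows, each a list of 3 entries, a list of its own where there are three numbers: the shift along the tool's x, y, z in mm, then the turn about the tool's y in rad, then the opening, from 0 (shut) to 1 (fully open). A call has 1 to 8 rows; each row shifts and turns the commanded pose from where the row before left it, along the tool's axes as they then stand; what a row does not reach is not made up. A row lasts 1/10 s, in which the tool goes at most 50 mm and 8.59 degrees, less where a joint would pass 70% of its speed; a pose out of reach is approached as far as the arm can. A call with a gripper value outside its range is refused whole. The fingers move at their own pace and stop on an object; FORCE is the grip in N (left out, the last holds). Time passes only in rows, so rows that do not move let the fingers close. It gives the time, the measured TCP pose, the force and the opening at its end, in the units of the state.
- robot.get_obs(): the state, without advancing time (a new reading comes with each control period).
- robot.camera(name): name is "scene" or "side" or "wrist"; returns a dict with "pixels" (480x640x3 uint8, red, green, blue), "fx", "fy", "cx", "cy" (pixels), "position" and "rotation" of the camera in the world. Camera axes: x right, y up, looking along -z (the intrinsics and any distortion apply to the point x, -y, -z); pixel columns grow to the right and rows downward; lengths in m; the calibration is good to about 2 mm. The wrist camera is an equidistant fisheye: a pixel r from the principal point sees the ray r / f radians off the axis. A picture is of the moment at which its call begins. There is no depth.
- robot.hand_in(): hands the job in, once; it reports no verdict.
The state is a dict: "time": time; "q": joint angles; "joint_velocities": joint speeds; "joint_torque": joint torques, N m; "position": TCP position; "tool_rot": TCP orientation; "ft_force": force on the tool from outside, world axes, zero at the start; "moment": the same for the moment, N m; "grip_width": finger opening in m.
Only numpy, scipy, OpenCV 4.12 (cv2) and the standard library are available. Lean on these libraries where they do the work, as an engineer would, in place of code of your own. Each camera call takes 0.05 s, during which the arm holds its last target.

## Working session

There is one attempt and no reset: what is moved stays moved. The work goes in short steps, Python scripts to look and compute and a shell command to move; the robot and the scene stay as the last step left them, time stands still between calls to the robot, and variables do not carry over. Pictures are saved under pics/ and viewed, and the job is handed in when it is done.

```bash
ls; mkdir -p pics; cat > h.py <<'E'
import numpy as np, cv2
from rig import robot
def snap(n,f):
    c=robot.camera(n); cv2.imwrite('pics/'+f+'.png',c['pixels'][:,:,::-1])
    np.savez('pics/'+f+'.npz',**{k:np.array(v) for k,v in c.items()}); return c
def load(f): return dict(np.load('pics/'+f+'.npz',allow_pickle=True))
def crop(f,x0,y0,x1,y1,s,out):
    im=cv2.imread('pics/'+f+'.png')[y0:y1,x0:x1]; cv2.imwrite('pics/'+out+'.png',cv2.resize(im,None,fx=s,fy=s,interpolation=cv2.INTER_CUBIC))
E
python3 - <<'E'
from h import *
print(robot.get_obs())
for n in ['scene','side','wrist']:
    c=snap(n,n+'0'); print(n,{k:v for k,v in c.items() if k!='pixels'})
E
```

```text
pics
{'time': 0.0, 'q': array([-1.78523993e-01,  5.28455651e-01,  1.43392696e+00,  1.61420156e-06,
        1.18139394e+00, -1.78493126e-01]), 'joint_velocities': array([-4.48612271e-04,  3.19924722e-04,  2.01022890e-04,  4.16257755e-04,
        9.26341887e-04, -8.92788057e-05]), 'joint_torque': array([-5.45745443e-04, -4.40045428e+01, -1.76593530e+01,  6.32597599e-02,
        5.83207863e-02, -1.53719384e-04]), 'position': array([6.24253915e-01, 1.49559193e-04, 2.21570262e-01]), 'tool_rot': array([-0.70696874,  0.00077089,  0.00074863,  0.70724398]), 'ft_force': array([-1.01384985,  0.6462304 , -0.21229455]), 'moment': array([-0.01420645, -0.05063936,  0.00550257]), 'grip_width': 0.08715534347804868}
scene {'fx': 443.9317949624723, 'fy': 443.9317949624723, 'cx': 316.37590960150794, 'cy': 232.478664996504, 'position': array([ 1.1842539 , -0.47138904,  1.12170825]), 'rotation': array([0.30057727, 0.1676144 , 0.4630772 , 0.81677306])}
side {'fx': 452.3742481342194, 'fy': 452.3742481342194, 'cx': 322.3558440084802, 'cy': 243.1193226362205, 'position': array([ 0.26561595, -0.67652001,  0.97250747]), 'rotation': array([ 0.33624694, -0.06539469, -0.18081286,  0.92193722])}
wrist {'fx': 371.64829954431775, 'fy': 371.64829954431775, 'cx': 311.1607365461243, 'cy': 239.1656577237575, 'position': array([0.62564408, 0.07566221, 0.3843334 ]), 'rotation': array([-1.38464500e-01,  3.21112851e-04,  9.06252784e-04,  9.90366931e-01])}
```

View pics/scene0.png

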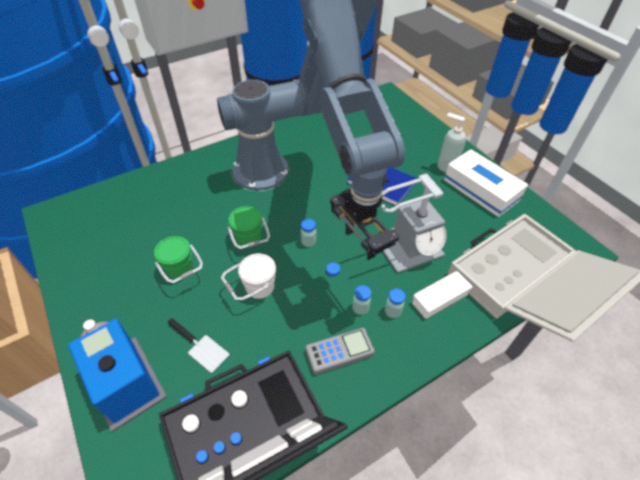

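View pics/side0.png

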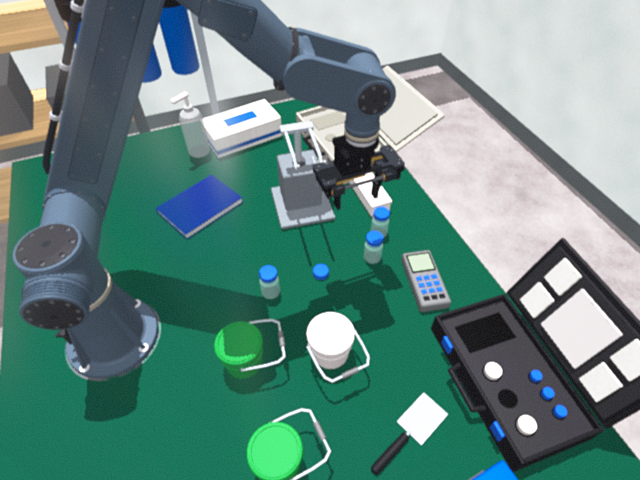

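View pics/wrist0.png

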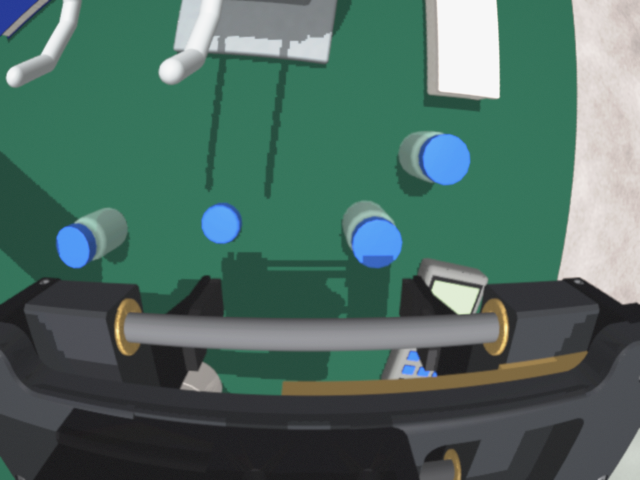

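```bash
python3 - <<'E'
from h import *
crop('scene0',205,240,295,310,8,'c1')
crop('side0',290,300,390,390,7,'c2')
crop('side0',260,110,350,235,5,'c3')
crop('scene0',370,160,460,280,5,'c4')
E
```

```text
(no output)
```

View pics/c1.png

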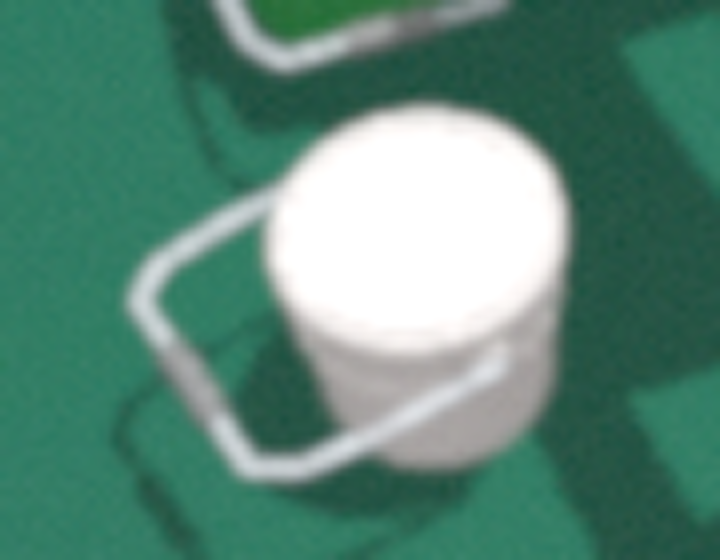

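View pics/c2.png

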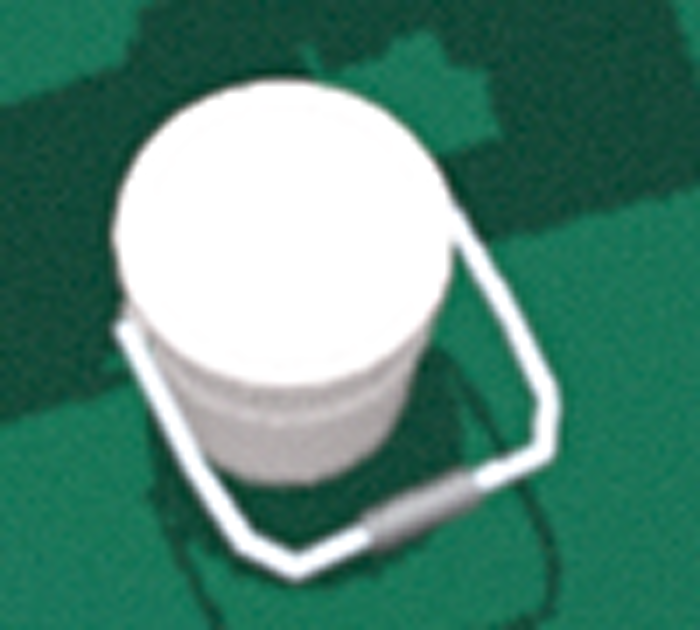

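View pics/c3.png

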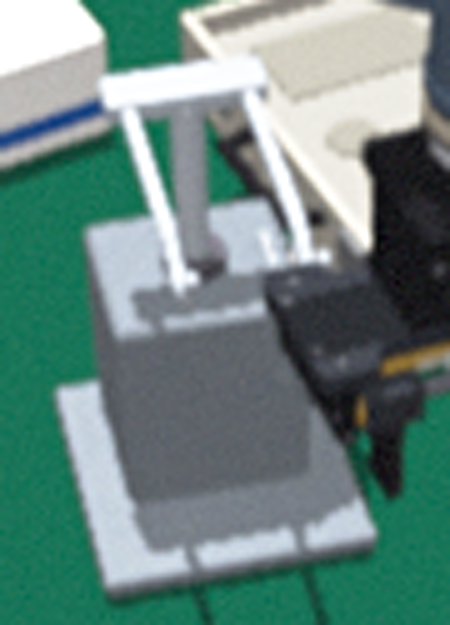

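View pics/c4.png

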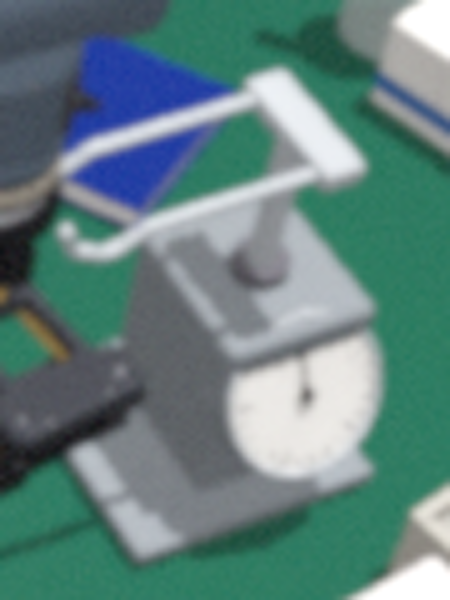

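```bash
cat >> h.py <<'E'
from scipy.spatial.transform import Rotation as R
from scipy.optimize import least_squares
def proj(c,P):
    p=(np.atleast_2d(P)-c['position'])@R.from_quat(c['rotation']).as_matrix()
    x,y,z=p[:,0],-p[:,1],-p[:,2]
    return np.c_[c['fx']*x/z+c['cx'],c['fy']*y/z+c['cy']]
def ray(c,u,v):
    d=np.array([(u-c['cx'])/c['fx'],-(v-c['cy'])/c['fy'],-1]); return c['position'],R.from_quat(c['rotation']).as_matrix()@d
def atz(c,u,v,z):
    o,d=ray(c,u,v); return o+d*(z-o[2])/d[2]
def un(p,x0,y0,s): return ((p[0]+.5)/s-.5+x0,(p[1]+.5)/s-.5+y0)
def tri(a,p,b,q):
    return least_squares(lambda P:np.r_[proj(a,P)[0]-p,proj(b,P)[0]-q],[.6,0,.1]).x
E
python3 - <<'E'
from h import *
a=load('scene0');b=load('side0')
for n,p,q in [('grip',(190,382),(423,510)),('e1',(215,412),(370,533)),('e2',(163,347),(478,487))]:
    p=un(p,205,240,8);q=un(q,290,300,7)
    print(n,tri(a,p,b,q).round(4),atz(a,*p,.072).round(4),atz(b,*q,.072).round(4))
# full model fit
S=[((190,382),(92,0)),((215,412),None),]
ps=[un(p,205,240,8) for p in [(190,382),(215,412),(163,347)]]
qs=[un(p,290,300,7) for p in [(423,510),(370,533),(478,487)]]
# lid extremes: min/max col, top row
def lid(c,x,y):
    t=np.linspace(0,2*np.pi,120)
    P=np.concatenate([np.c_[x+.052*np.cos(t),y+.052*np.sin(t),0*t+z] for z in(.097,.081)])
    u=proj(c,P); return np.array([u[:,0].min(),u[:,0].max(),u[:,1].min()])
la=np.array([un((265,0),205,240,8)[0],un((573,0),205,240,8)[0],un((0,103),205,240,8)[1]])
lb=np.array([un((114,0),290,300,7)[0],un((455,0),290,300,7)[0],un((0,78),290,300,7)[1]])
def f(v,full=False):
    x,y,t,da,db,dc,dd=v;ex=np.array([np.cos(t),np.sin(t)]);ey=np.array([-ex[1],ex[0]])
    # roller ends e1,e2: +/-; decide sign by min
    out=[]
    G=np.r_[np.array([x,y])+.092*ex,.072]
    for sgn in (1,):
        E1=G+.018*np.r_[ey,0]*s;E2=G-.018*np.r_[ey,0]*s
    for c,pp,l,o in((a,ps,la,(da,db)),(b,qs,lb,(dc,dd))):
        for P,m in zip((G,E1,E2),pp): out+=list(proj(c,P)[0]+o-m)
        out+=list(lid(c,x,y)+[o[0],o[0],o[1]]-l)
    return np.r_[out,np.array([da,db,dc,dd])*.7]
for s in(1,-1):
    r=least_squares(f,[.55,-.2,-1.5,0,0,0,0]);print(s,r.cost,r.x.round(4));print(r.fun.round(1))
E
```

```text
grip [ 0.4707 -0.3249  0.0716] [ 0.471  -0.3252  0.072 ] [ 0.4705 -0.3248  0.072 ]
e1 [ 0.461  -0.3137  0.0358] [ 0.4869 -0.3228  0.072 ] [ 0.4529 -0.3254  0.072 ]
e2 [ 0.4795 -0.3362  0.1078] [ 0.4526 -0.3275  0.072 ] [ 0.4889 -0.3244  0.072 ]
1 281.6976357717929 [ 0.465  -0.232  -1.4927 -0.3225 -0.1347 -0.3122  0.5891]
[  0.4  -0.1   0.3   0.6   0.7  -0.1   0.1  -1.3  -0.4   0.2  -0.2  15.2
  -7.1 -15.2   6.8   0.4  -0.4   0.2  -0.2  -0.1  -0.2   0.4]
-1 112.60608263213688 [ 0.4646 -0.2329 -1.5155  0.2013  0.1659  0.1476 -0.0858]
[ 0.2 -0.2 -5.9 -8.4  6.5  8.6  0.2 -1.1 -0.  -0.2  0.  -0.3  0.3 -0.5
 -0.2  0.9  0.1 -0.1  0.1  0.1  0.1 -0.1]
```

```bash
python3 - <<'E'
from h import *
a=load('scene0');b=load('side0')
ps=[un(p,205,240,8) for p in [(190,382),(215,412),(163,347)]]
qs=[un(p,290,300,7) for p in [(423,510),(478,487),(370,533)]]
def lid(c,x,y):
    t=np.linspace(0,2*np.pi,120)
    P=np.concatenate([np.c_[x+.052*np.cos(t),y+.052*np.sin(t),0*t+z] for z in(.097,.081)])
    u=proj(c,P); return np.array([u[:,0].min(),u[:,0].max(),u[:,1].min()])
la=np.array([un((265,0),205,240,8)[0],un((573,0),205,240,8)[0],un((0,103),205,240,8)[1]])
lb=np.array([un((114,0),290,300,7)[0],un((455,0),290,300,7)[0],un((0,78),290,300,7)[1]])
def f(v):
    x,y,t,da,db,dc,dd=v;ex=np.array([np.cos(t),np.sin(t)]);ey=np.array([-ex[1],ex[0]])
    G=np.r_[np.array([x,y])+.092*ex,.072];E1=G+.018*np.r_[ey,0];E2=G-.018*np.r_[ey,0];out=[]
    for c,pp,l,o in((a,ps,la,(da,db)),(b,qs,lb,(dc,dd))):
        for P,m in zip((G,E1,E2),pp): out+=list(proj(c,P)[0]+o-m)
        out+=list(lid(c,x,y)+[o[0],o[0],o[1]]-l)
    return np.r_[out,np.array([da,db,dc,dd])*.7]
r=least_squares(f,[.55,-.2,-1.5,0,0,0,0]);print(r.cost,r.x.round(4));print(r.fun.round(1))
x,y,t=r.x[:3];print('grip',x+.092*np.cos(t),y+.092*np.sin(t))
# scale: top bar/prong points
for n,(px,py) in {'tipA':(68,228),'tipB':(62,178),'barend1':(262,80),'barend2':(355,168)}.items():
    pass
# base corners in side crop c3 (s=5, 260,110): front-left, front-right bottom; 
for n,p in {'FL':(108,598),'FR':(375,545),'BL':(57,388)}.items():
    print('side base',n,atz(b,*un(p,260,110,5),0.).round(4), 'z=.012',atz(b,*un(p,260,110,5),.012).round(4))
for n,p in {'tipL':(187,285),'bar L end':(122,78),'bar R end':(265,62)}.items():
    print('side',n,atz(b,*un(p,260,110,5),.279 if 'tip' in n else .269).round(4))
for n,p in {'tip near':(68,228),'tip far?':(62,175),'bar':(265,78),'bar2':(350,165)}.items():
    print('scene',n,atz(a,*un(p,370,160,5),.279 if 'tip' in n else .269).round(4))
E
```

```text
1.5364185960923664 [ 0.4647 -0.2331 -1.5056  0.1572 -0.0157 -0.1065 -0.0134]
[ 0.2 -0.2  0.1  0.6  0.6 -0.2  0.1 -1.2 -0.2 -0.  -0.  -0.4 -0.3 -0.1
  0.3  0.7 -0.1  0.   0.1 -0.  -0.1 -0. ]
grip 0.47066249663731236 -0.3248685880535746
side base FL [0.4833 0.1747 0.    ] z=.012 [0.4806 0.1642 0.012 ]
side base FR [0.6423 0.155  0.    ] z=.012 [0.6376 0.1447 0.012 ]
side base BL [0.5107 0.3543 0.    ] z=.012 [0.5077 0.3416 0.012 ]
side tipL [0.5184 0.1025 0.279 ]
side bar L end [0.5472 0.2808 0.269 ]
side bar R end [0.6212 0.2657 0.269 ]
scene tip near [0.5838 0.0986 0.279 ]
scene tip far? [0.5504 0.1193 0.279 ]
scene bar [0.5389 0.2715 0.269 ]
scene bar2 [0.617  0.2662 0.269 ]
```

```bash
python3 -m creep '[[[-15,0,-30],0,1],[[-20,0,-40],0,1],[[-20,0,-40],0,1],[[-20,0,-40],0,1],[[-20,0,-40],0,1],[[-20,0,-40],0,0.35],[[-15,0,-30],0,0.35],[[0,0,0],0,0.35]]' 40
python3 -m creep '[[[0,0,0],0.15,0.35],[[0,0,0],0.15,0.35],[[0,0,0],0.15,0.35],[[0,0,0],0.15,0.35],[[0,0,0],0.15,0.35],[[0,0,0],0.15,0.35],[[0,0,0],0.15,0.35],[[0,0,0],0.15,0.35]]'
python3 -m creep '[[[0,0,0],0.15,0.35],[[0,0,0],0.15,0.35],[[0,0,0],0,0.35],[[0,0,0],0,0.35]]'
```

```text
time: 0.95
position: [0.4933, -0.2639, 0.2224]
tool_rot: [0.708, -0.002, 0.002, -0.707]
ft_force: [-0.0, -0.1, 0.2]
grip_width: 0.0706
time: 1.75
position: [0.4953, -0.2587, 0.2223]
tool_rot: [-0.582, 0.401, -0.4, 0.583]
ft_force: [0.7, 0.9, -0.1]
grip_width: 0.0307
time: 2.15
position: [0.4952, -0.2592, 0.2224]
tool_rot: [-0.518, 0.481, -0.481, 0.518]
ft_force: [0.3, 0.2, -0.5]
grip_width: 0.0311
```

```bash
cat >> h.py <<'E'
def need(t,yaw=None):
    o=robot.get_obs();M=R.from_quat(o['tool_rot']).as_matrix()
    y=np.arctan2(M[1,0],M[0,0])
    print('t',o['time'],'pos',o['position'].round(4),'yaw',y.round(4),'F',o['ft_force'].round(2),'w',o['grip_width'].round(4))
    print('local mm',((np.array(t)-o['position'])@M*1000).round(1), '' if yaw is None else 'turn %.3f'%(-(yaw-y)))
E
python3 - <<'E'
from h import *
need([.4707,-.3249,.053],-1.5056)
snap('scene','scene1');snap('side','side1')
crop('side1',260,110,350,235,5,'d3')
crop('scene1',370,160,460,280,5,'d4')
E
```

```text
Traceback (most recent call last):
  File "h.py", line 25, in need
    print('t',o['time'],'pos',o['position'].round(4),'yaw',y.round(4),'F',o['ft_force'].round(2),'w',o['grip_width'].round(4))
                                                                                                     ^^^^^^^^^^^^^^^^^^^^^
AttributeError: 'float' object has no attribute 'round'
```

```bash
sed -i "s/o\['grip_width'\].round(4)/round(float(o['grip_width']),4)/" h.py
python3 - <<'E'
from h import *
need([.4707,-.3249,.053],-1.5056)
snap('scene','scene1');snap('side','side1')
crop('side1',260,110,350,235,5,'d3')
crop('scene1',370,160,460,280,5,'d4')
E
```

```text
t 2.15 pos [ 0.4952 -0.2592  0.2224] yaw -1.4961 F [ 0.28  0.24 -0.5 ] w 0.0311
local mm [ 63.8 169.3 -29.2] turn 0.010
```

View pics/d3.png

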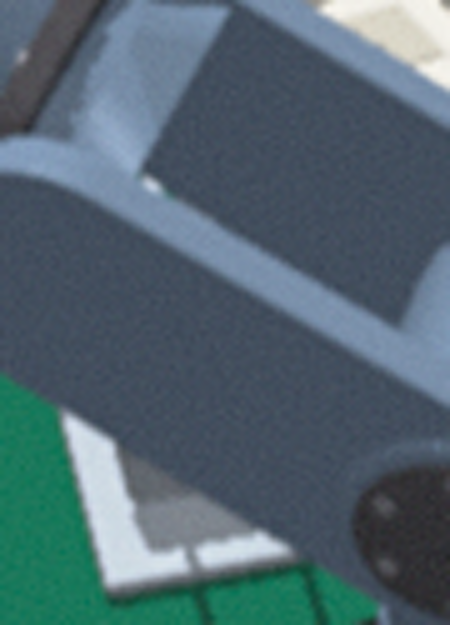

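View pics/d4.png

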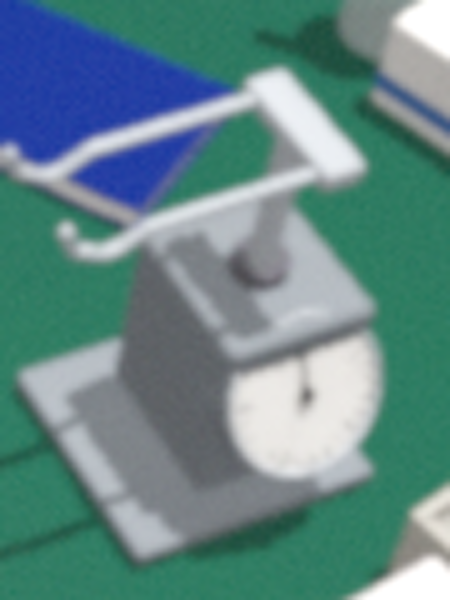

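View pics/scene1.png

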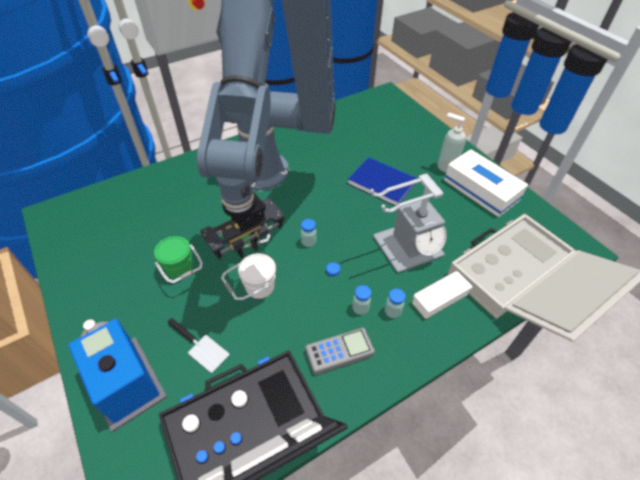

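```bash
python3 - <<'E'
from h import *
a=load('scene1');b=load('side0')
A=[((8,152),(-.165,.032,.280)),((68,232),(-.165,-.032,.280)),((17,383),(-.085,.08,0)),((138,564),(-.085,-.08,0)),((373,471),(.085,-.08,0))]
B=[((187,284),(-.165,.032,.280)),((108,600),(-.085,.08,0)),((376,548),(-.085,-.08,0)),((57,392),(.085,.08,0.006))]
A=[(un(p,370,160,5),q) for p,q in A];B=[(un(p,260,110,5),q) for p,q in B]
def f(v):
    x,y,t=v[:3];M=R.from_euler('z',t).as_matrix();o=[]
    for c,L,d in((a,A,v[3:5]),(b,B,v[5:7])):
        for p,q in L:o+=list(proj(c,M@np.array(q)+[x,y,0])[0]+d-p)
    return np.r_[o,v[3:]*.7]
r=least_squares(f,[.57,.25,1.5,0,0,0,0],loss='soft_l1');print(r.cost,r.x.round(4));print(f(r.x).round(1))
x,y,t=r.x[:3];M=R.from_euler('z',t).as_matrix()
for n,q in dict(seat=(-.135,0,.256),tips=(-.165,0,.283)).items():print(n,M@np.array(q)+[x,y,0])
# tips only, each camera
print('tips scene',atz(a,*A[0][0],.28),atz(a,*A[1][0],.28),'side',atz(b,*B[0][0],.28))
E
```

```text
13.802980311805133 [ 0.5723  0.2541  1.4345 -0.5727 -0.0636  0.9302  0.6767]
[-4.1  0.3 -4.8  0.1  1.1 -0.9  1.4 -0.4  0.9  1.   2.   2.5 -0.3 -1.
 -0.5 -0.6 -0.6  0.  -0.4 -0.   0.7  0.5]
seat [0.55398485 0.12034124 0.256     ]
tips [0.54990837 0.09061949 0.283     ]
tips scene [0.52198117 0.10398327 0.28      ] [0.58684095 0.09614974 0.28      ] side [0.51824663 0.10205813 0.28      ]
```

```bash
python3 -m creep '[[[20,0,-10],0.01,0.35],[[20,0,-10],0,0.35],[[24,30,-9],0,0.35],[[0,40,0],0,0.35],[[0,30,0],0,0.35],[[0,20,0],0,0.35],[[0,0,0],0,0.35],[[0,0,0],0,0.35]]'
python3 - <<'E'
from h import *
need([.4707,-.3249,.053],-1.5056)
snap('scene','scene2');snap('side','side2');snap('wrist','wrist2')
crop('side2',270,280,410,390,5,'e3')
crop('scene2',180,220,300,310,6,'e4')
E
```

```text
time: 3.05
position: [0.4703, -0.3258, 0.1027]
tool_rot: [-0.515, 0.484, -0.484, 0.515]
ft_force: [-0.2, 0.3, 0.4]
grip_width: 0.0306
t 3.05 pos [ 0.4703 -0.3258  0.1027] yaw -1.5092 F [-0.25  0.25  0.37] w 0.0306
local mm [-0.9 49.7  0.4] turn -0.004
```

View pics/e3.png

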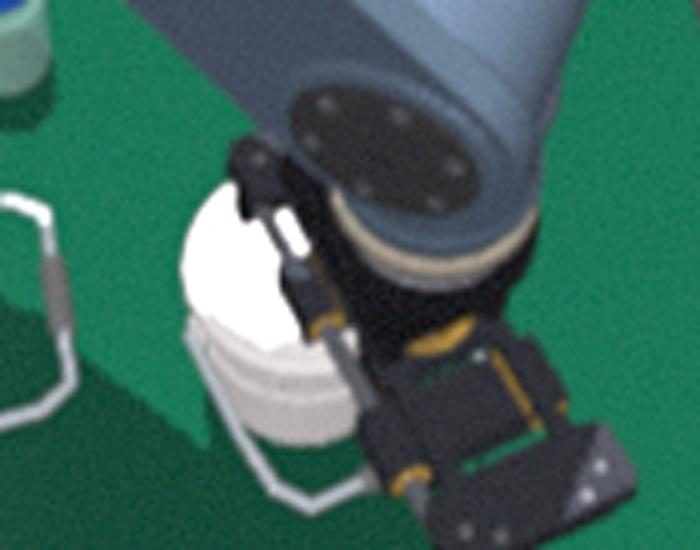

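View pics/e4.png

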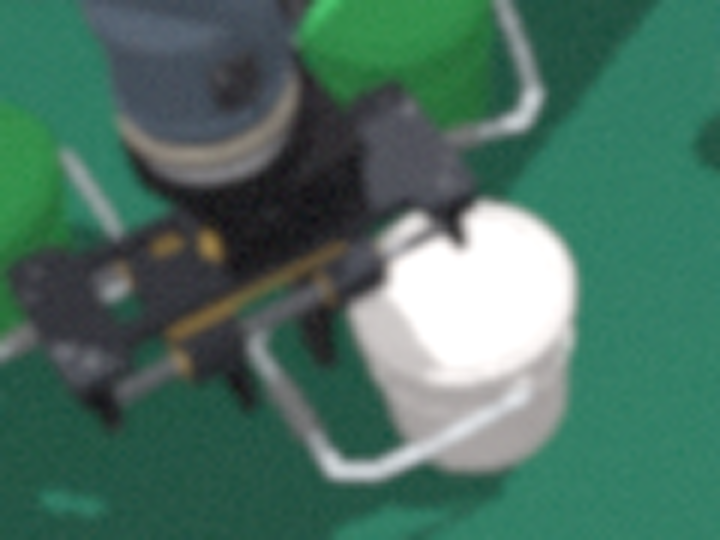

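View pics/wrist2.png

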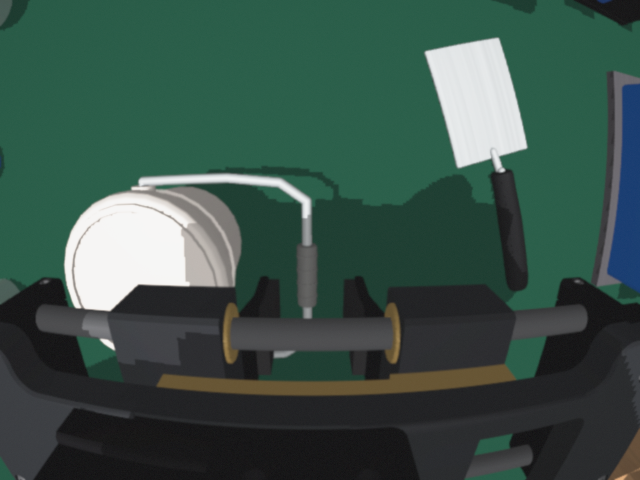

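```bash
python3 -m creep '[[[0,15,0],0,0.35],[[-1,20,0],0,0.35],[[0,14.5,0],0,0.35],[[0,0,0],0,0.35],[[0,0,0],0,0.35]]'
python3 - <<'E'
from h import *
need([.4707,-.3249,.053],-1.5056)
snap('side','side3');snap('wrist','wrist3')
crop('side3',310,300,410,390,7,'e3')
E
```

```text
time: 3.7
position: [0.4703, -0.325, 0.0534]
tool_rot: [0.515, -0.484, 0.485, -0.515]
ft_force: [0.1, 0.3, -0.6]
grip_width: 0.0305
t 3.7 pos [ 0.4703 -0.325   0.0534] yaw -1.5099 F [ 0.14  0.27 -0.58] w 0.0305
local mm [-0.   0.4  0.4] turn -0.004
```

View pics/e3.png

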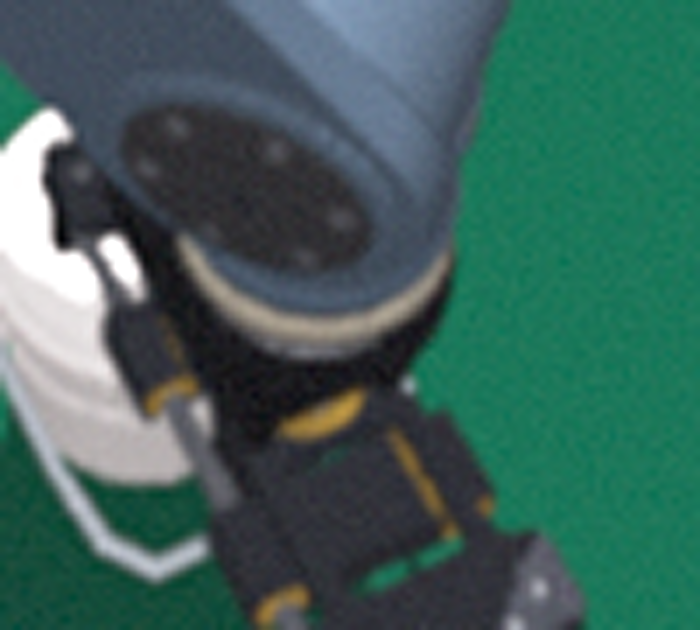

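View pics/wrist3.png

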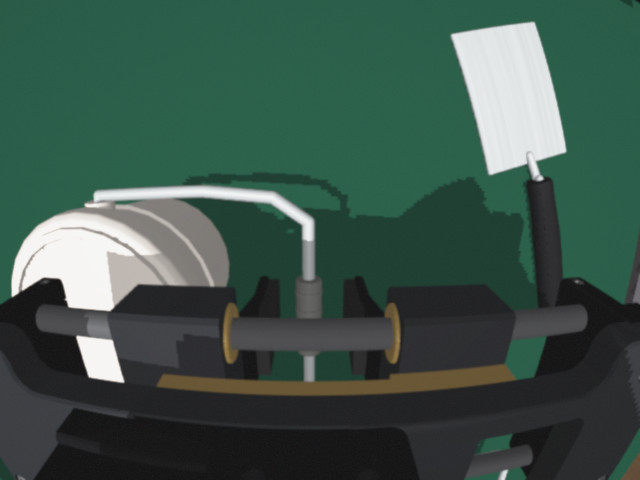

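```bash
python3 -m creep '[[[0,0,0],0,0.2],[[0,0,0],0,0.1],[[0,0,0],0,0],[[0,0,0],0,0],[[0,0,0],0,0]]' 30
python3 - <<'E'
from h import *
need([.4707,-.3249,.053],-1.5056)
print(robot.get_obs()['moment'])
snap('wrist','wrist4')
E
```

```text
time: 4.3
position: [0.4701, -0.3245, 0.0532]
tool_rot: [-0.515, 0.485, -0.485, 0.515]
ft_force: [0.5, 0.8, 0.1]
grip_width: 0.0097
t 4.3 pos [ 0.4701 -0.3245  0.0532] yaw -1.51 F [0.54 0.77 0.12] w 0.0097
local mm [0.4 0.2 0.6] turn -0.004
[0.11401487 0.11858303 0.04967234]
```

View pics/wrist4.png

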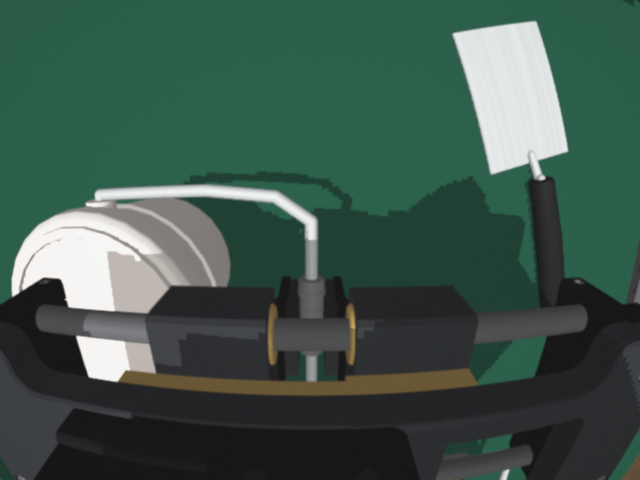

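```bash
python3 - <<'E'
import numpy as np
t=np.radians(np.linspace(0,90,25));p=np.c_[92*np.cos(t),-92*np.sin(t)].round(1);d=np.diff(p,axis=0).round(1)
for i in range(0,24,8):print([[[float(a),float(b),0],0,0] for a,b in d[i:i+8]])
E
```

```text
[[[-0.2, -6.0, 0], 0, 0], [[-0.6, -6.0, 0], 0, 0], [[-1.0, -5.9, 0], 0, 0], [[-1.3, -5.9, 0], 0, 0], [[-1.8, -5.8, 0], 0, 0], [[-2.1, -5.6, 0], 0, 0], [[-2.5, -5.5, 0], 0, 0], [[-2.8, -5.3, 0], 0, 0]]
[[[-3.2, -5.1, 0], 0, 0], [[-3.5, -4.9, 0], 0, 0], [[-3.8, -4.7, 0], 0, 0], [[-4.1, -4.4, 0], 0, 0], [[-4.4, -4.1, 0], 0, 0], [[-4.7, -3.8, 0], 0, 0], [[-4.9, -3.5, 0], 0, 0], [[-5.1, -3.2, 0], 0, 0]]
[[[-5.3, -2.8, 0], 0, 0], [[-5.5, -2.5, 0], 0, 0], [[-5.6, -2.1, 0], 0, 0], [[-5.8, -1.8, 0], 0, 0], [[-5.9, -1.3, 0], 0, 0], [[-5.9, -1.0, 0], 0, 0], [[-6.0, -0.6, 0], 0, 0], [[-6.0, -0.2, 0], 0, 0]]
```

```bash
python3 -m creep '[[[-0.2,-6,0],0,0],[[-0.6,-6,0],0,0],[[-1,-5.9,0],0,0],[[-1.3,-5.9,0],0,0],[[-1.8,-5.8,0],0,0],[[-2.1,-5.6,0],0,0],[[-2.5,-5.5,0],0,0],[[-2.8,-5.3,0],0,0]]' 30
```

```text
time: 5.15
position: [0.4692, -0.3121, 0.0995]
tool_rot: [0.515, -0.485, 0.484, -0.515]
ft_force: [-1.3, 0.4, -0.8]
grip_width: 0.0102
```

```bash
python3 - <<'E'
from h import *
# hinge (.4647,-.2331,.072); ideal at 30deg
h=np.array([.4647,-.2331]);e=np.array([np.cos(-1.5056),np.sin(-1.5056)])
th=np.radians(30);need(np.r_[h+.092*np.cos(th)*e,.072+.092*np.sin(th)-.019])
snap('scene','s5');crop('scene5' if 0 else 's5',180,220,300,310,6,'f5');snap('wrist','w5')
E
```

```text
t 5.15 pos [ 0.4692 -0.3121  0.0995] yaw -1.5098 F [-1.28  0.43 -0.84] w 0.0102
local mm [0.6 0.5 0.6]
```

View pics/f5.png

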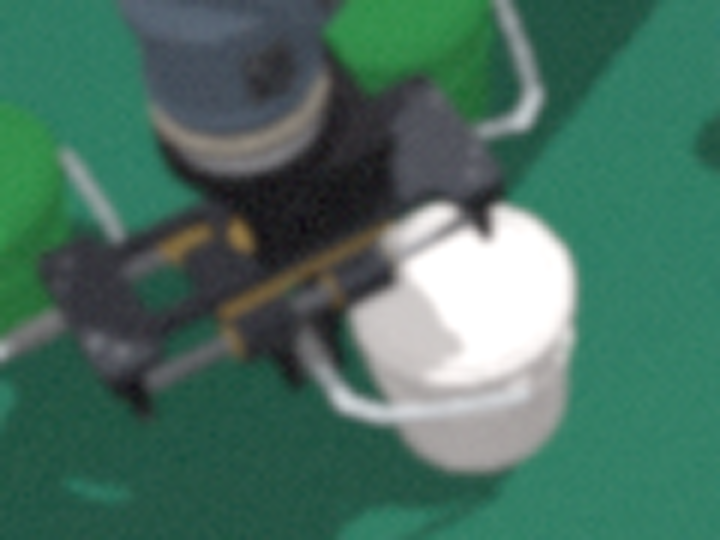

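View pics/w5.png

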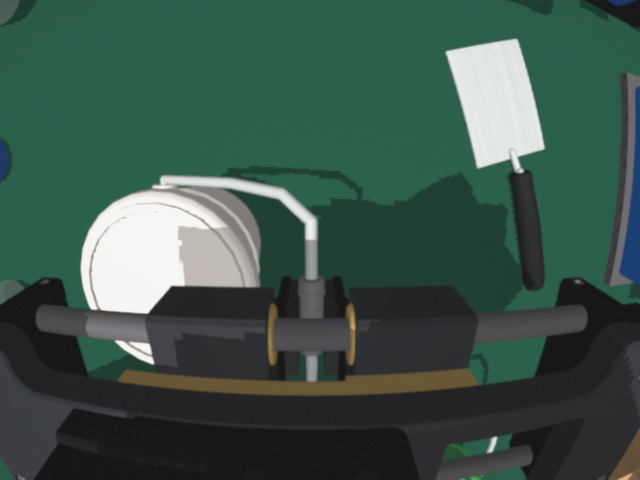

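The bail is rising and the pail hasn't moved (same pixels). Carrying on with the arc.

```bash
python3 -m creep '[[[-3.2,-5.1,0],0,0],[[-3.5,-4.9,0],0,0],[[-3.8,-4.7,0],0,0],[[-4.1,-4.4,0],0,0],[[-4.4,-4.1,0],0,0],[[-4.7,-3.8,0],0,0],[[-4.9,-3.5,0],0,0],[[-5.1,-3.2,0],0,0]]' 30
python3 -m creep '[[[-5.3,-2.8,0],0,0],[[-5.5,-2.5,0],0,0],[[-5.6,-2.1,0],0,0],[[-5.8,-1.8,0],0,0],[[-5.9,-1.3,0],0,0],[[-5.9,-1,0],0,0],[[-6,-0.6,0],0,0],[[-6,-0.2,0],0,0]]' 30
python3 -m creep '[[[0,0,0],0,0],[[0,0,0],0,0]]'
python3 - <<'E'
from h import *
need([.4647,-.2331,.145],-1.5056)
snap('scene','s6');crop('s6',180,200,300,310,6,'f6');snap('side','d6');crop('d6',250,230,410,390,5,'g6')
E
```

```text
time: 6.05
position: [0.4673, -0.2785, 0.1331]
tool_rot: [0.515, -0.484, 0.485, -0.515]
ft_force: [-0.4, -0.1, -1.1]
grip_width: 0.0099
time: 6.85
position: [0.4645, -0.2325, 0.1454]
tool_rot: [0.515, -0.484, 0.485, -0.515]
ft_force: [-1.6, -0.8, 4.4]
grip_width: 0.0096
time: 7.05
position: [0.4645, -0.2325, 0.1454]
tool_rot: [-0.515, 0.484, -0.485, 0.515]
ft_force: [-1.4, 0.3, 4.8]
grip_width: 0.0097
t 7.05 pos [ 0.4645 -0.2325  0.1454] yaw -1.5096 F [-1.38  0.25  4.82] w 0.0097
local mm [0.6 0.4 0.1] turn -0.004
```

View pics/f6.png

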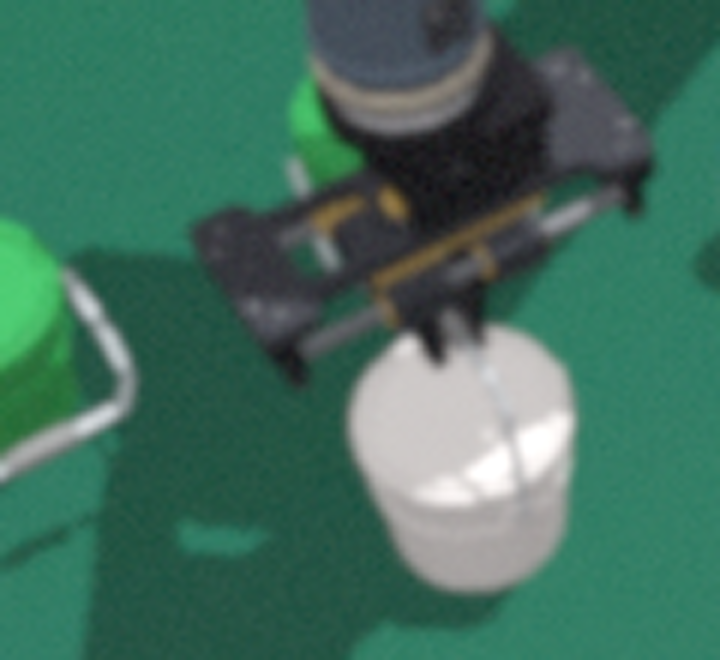

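View pics/g6.png

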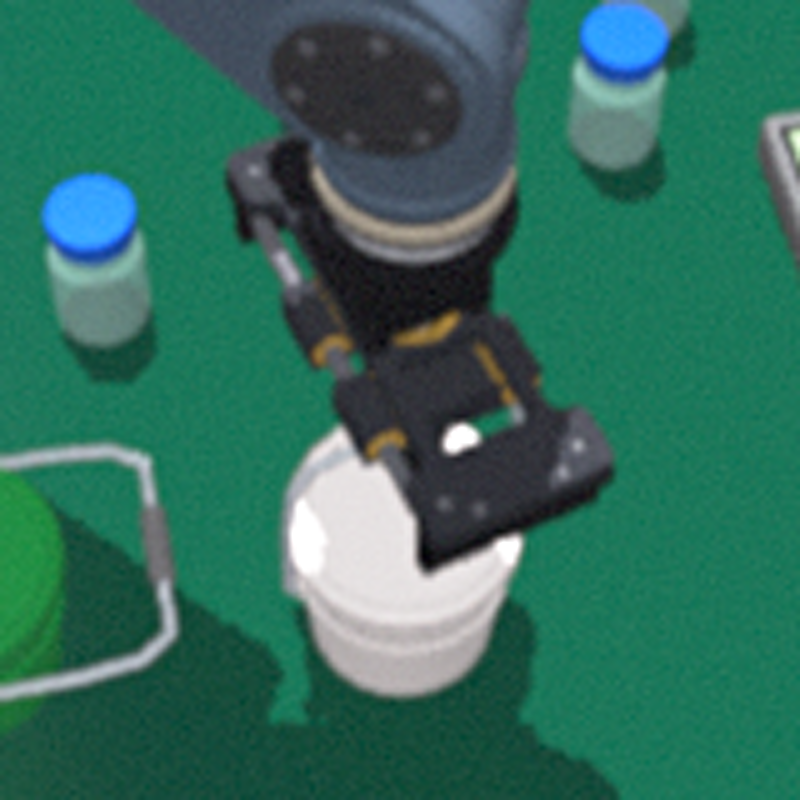

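```bash
python3 -m creep '[[[0,-1,0],0,0],[[0,-1,0],0,0],[[0,-1,0],0,0],[[0,-1,0],0,0],[[0,-1,0],0,0],[[0,-1,0],0,0],[[0,-1,0],0,0],[[0,0,0],0,0]]' 40
python3 -m creep '[[[0,-1.5,0],0,0],[[0,-2,0],0,0],[[0,-3,0],0,0],[[0,-3,0],0,0],[[0,-3,0],0,0],[[0,-2,0],0,0],[[0,-1,0],0,0],[[0,0,0],0,0]]'
for i in 1 2 3 4; do python3 -m creep '[[[0,0,0],0,0]]' | grep force; done
python3 - <<'E'
from h import *
need([.4647,-.2331,.145],-1.5056)
snap('scene','s7');crop('s7',180,200,300,310,6,'f7');snap('side','d7');crop('d7',250,230,410,390,5,'g7')
E
```

```text
time: 7.95
position: [0.4646, -0.2329, 0.1522]
tool_rot: [-0.515, 0.484, -0.485, 0.515]
ft_force: [-0.0, 0.5, -3.8]
grip_width: 0.0096
time: 8.75
position: [0.4645, -0.2329, 0.1677]
tool_rot: [-0.515, 0.484, -0.485, 0.515]
ft_force: [0.8, 0.9, -3.8]
grip_width: 0.0097
ft_force: [-0.9, 0.3, -4.1]
ft_force: [-1.0, -1.0, -3.9]
ft_force: [-0.0, 0.2, -4.2]
ft_force: [-0.2, -0.2, -3.7]
t 9.15 pos [ 0.4644 -0.2328  0.1675] yaw -1.51 F [-0.17 -0.18 -3.74] w 0.0097
local mm [ 0.3 22.5  0.3] turn -0.004
```

View pics/f7.png

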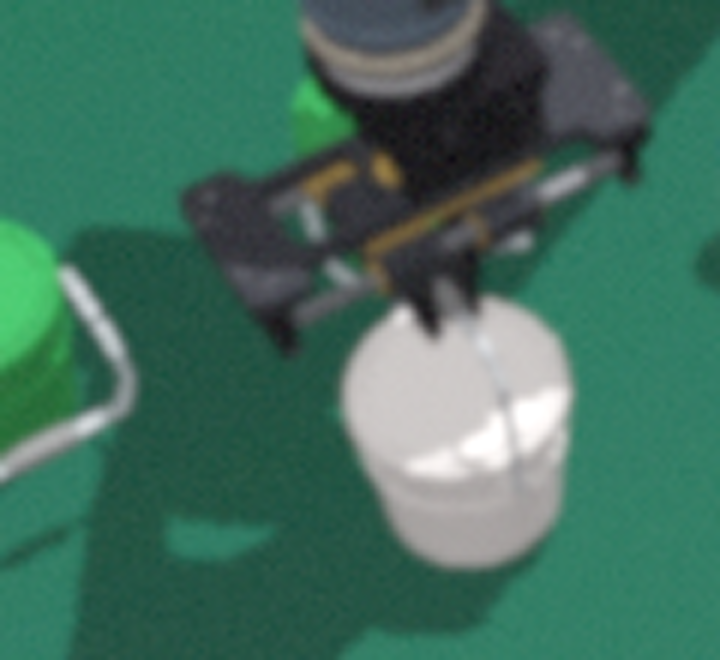

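View pics/g7.png

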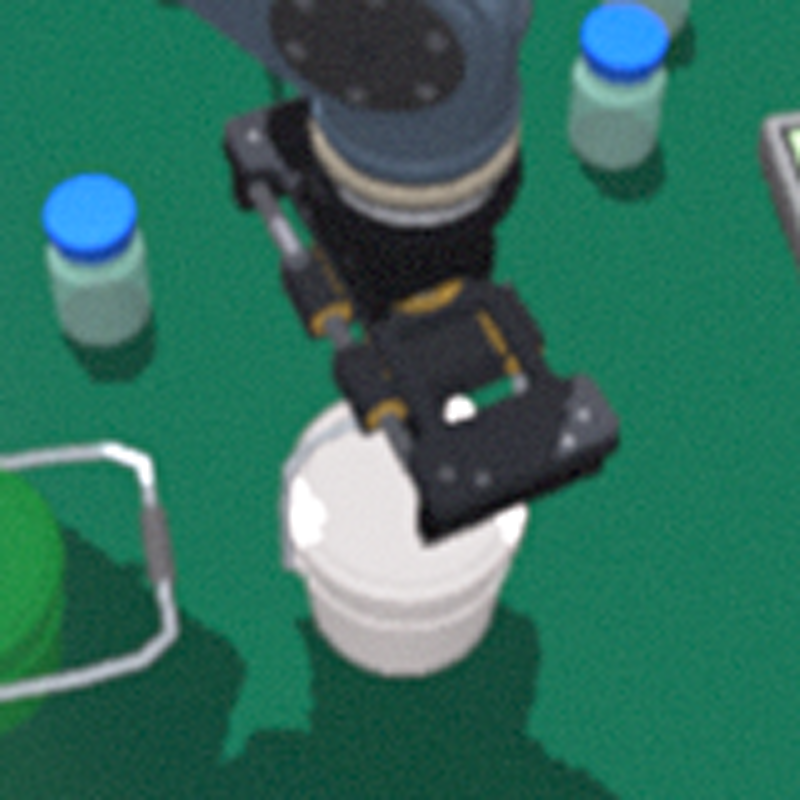

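```bash
python3 - <<'E'
from h import *
crop('wrist0',0,0,220,110,3.6,'k1')
crop('side0',280,100,340,180,8,'k2')
crop('s7',365,165,450,215,9,'k3')
E
```

```text
(no output)
```

View pics/k1.png

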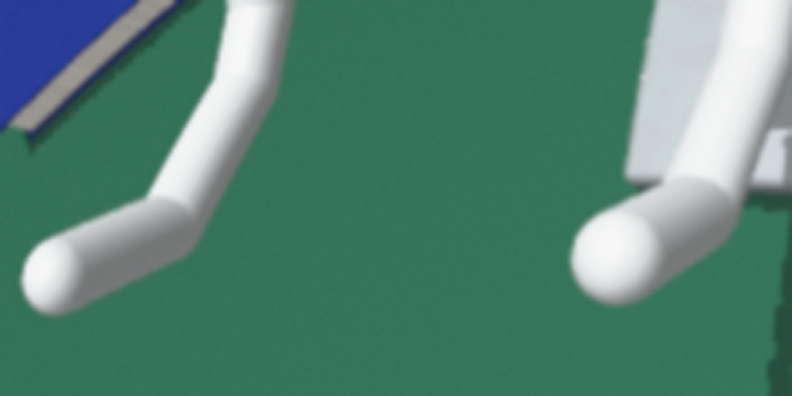

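View pics/k2.png

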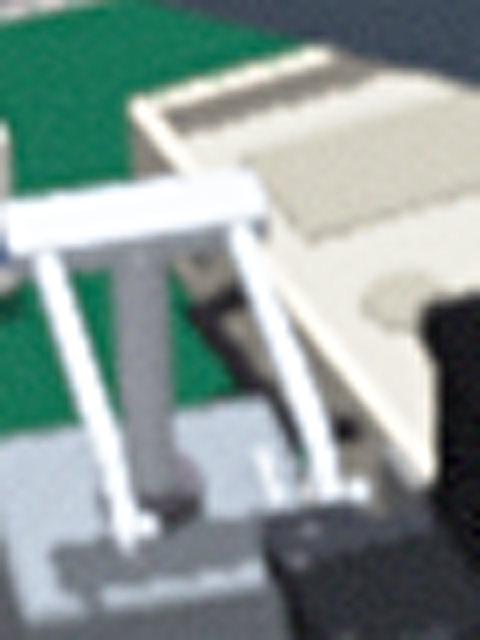

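View pics/k3.png

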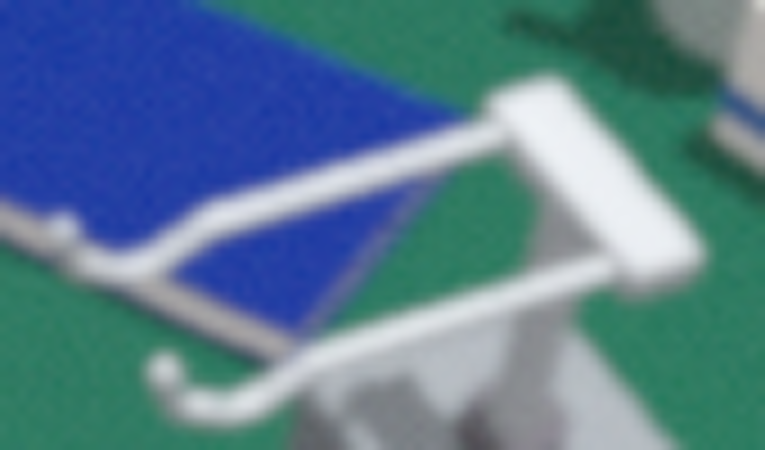

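```bash
cat >> h.py <<'E'
def projw(c,P):
    p=(np.atleast_2d(P)-c['position'])@R.from_quat(c['rotation']).as_matrix()
    x,y,z=p[:,0],-p[:,1],-p[:,2];r=np.hypot(x,y);th=np.arctan2(r,z)
    return np.c_[c['fx']*th*x/r+c['cx'],c['fy']*th*y/r+c['cy']]
def rayw(c,u,v):
    a,b=(u-c['cx'])/c['fx'],(v-c['cy'])/c['fy'];th=np.hypot(a,b)
    d=np.array([np.sin(th)*a/th,-np.sin(th)*b/th,-np.cos(th)]);return c['position'],R.from_quat(c['rotation']).as_matrix()@d
def atzw(c,u,v,z):
    o,d=rayw(c,u,v);return o+d*(z-o[2])/d[2]
E
python3 - <<'E'
from h import *
a=load('s7');b=load('side0');w=load('wrist0')
T={'L':((372,189.9),(298.5,165.5),(14.2,76.3)),'R':((383.2,206),(324.3,161.2),(170.5,71.1))}
for n,(p,q,r) in T.items():
    print(n,'scene',atz(a,*p,.279).round(4),'side',atz(b,*q,.279).round(4),'wrist',atzw(w,*r,.279).round(4))
    for S in ('abw','aw','ab','bw'):
        f=lambda P:np.r_[(proj(a,P)[0]-p)*('a' in S),(proj(b,P)[0]-q)*('b' in S),(projw(w,P)[0]-r)*('w' in S)]
        s=least_squares(f,[.55,.1,.28]);print(S,s.x.round(4),s.fun.round(1))
# bars at rear in k3: junction with top bar
for p in[(495,132),(605,265)]:
    print('rear',atz(a,*un(p,365,165,9),.265).round(4))
for p in[(45,255),(240,225)]:
    print('rear side',atz(b,*un(p,280,100,8),.265).round(4))
E
```

```text
L scene [0.522  0.1068 0.279 ] side [0.523  0.1049 0.279 ] wrist [0.5201 0.1055 0.279 ]
abw [0.5222 0.1049 0.281 ] [-0.4 -0.2 -0.3 -0.6  0.1  0. ]
aw [0.5247 0.1042 0.2836] [-0.  -0.3  0.  -0.   0.   0. ]
ab [0.5229 0.1056 0.2792] [-0.2  0.3 -0.1 -0.2  0.  -0. ]
bw [0.522  0.105  0.2808] [-0.  -0.  -0.4 -0.5  0.1  0.1]
R scene [0.5861 0.0968 0.279 ] side [0.5848 0.0964 0.279 ] wrist [0.5845 0.0965 0.279 ]
abw [0.5845 0.0965 0.279 ] [-0.5 -0.4 -0.1 -0.   0.1 -0. ]
aw [0.5842 0.0967 0.2783] [-0.5 -0.3 -0.   0.   0.1 -0. ]
ab [0.5853 0.0976 0.2778] [ 0. -0.  0.  0.  0. -0.]
bw [0.5845 0.0965 0.2792] [-0.  -0.  -0.1 -0.1  0.   0. ]
rear [0.5445 0.2568 0.265 ]
rear [0.6076 0.2476 0.265 ]
rear side [0.5428 0.2596 0.265 ]
rear side [0.6068 0.2508 0.265 ]
```

```bash
python3 -m creep '[[[0,-4,0],0,0],[[0,-8,0],0,0],[[0,-12,0],0,0],[[0,-16,0],0,0],[[0,-18,0],0,0],[[0,-18,0],0,0],[[0,-14,0],0,0],[[0,-10,0],0,0]]' 40
python3 -m creep '[[[0,-6,0],0.02,0],[[0,-3,0],0.03,0],[[0,-1,0],0.03,0],[[0,0,0],0.03,0],[[0,0,0],0.03,0],[[0,0,0],0.03,0],[[0,0,0],0.03,0],[[0,0,0],0,0]]'
python3 - <<'E'
from h import *
need([.5478,.0614,.278],-1.712)
E
```

```text
time: 10.05
position: [0.4649, -0.2331, 0.2698]
tool_rot: [-0.515, 0.483, -0.486, 0.515]
ft_force: [-0.2, -0.2, -2.8]
grip_width: 0.0097
time: 10.85
position: [0.4641, -0.2326, 0.2767]
tool_rot: [-0.464, 0.534, -0.533, 0.464]
ft_force: [0.2, -0.5, -4.8]
grip_width: 0.0096
t 10.85 pos [ 0.4641 -0.2326  0.2767] yaw -1.711 F [ 0.2  -0.5  -4.79] w 0.0096
local mm [-302.8   -1.1   41.8] turn 0.001
```

```bash
python3 -m creep '[[[-2,0,0.3],0,0],[[-4,0,0.5],0,0],[[-6,0,0.8],0,0],[[-8,0,1.1],0,0],[[-10,0,1.4],0,0],[[-12,0,1.7],0,0],[[-14,0,1.9],0,0],[[-16,0,2.2],0,0]]'
python3 -m creep '[[[-16,0,2.2],0,0],[[-16,0,2.2],0,0],[[-16,0,2.2],0,0],[[-16,0,2.2],0,0],[[-16,0,2.2],0,0],[[-16,0,2.2],0,0],[[-16,0,2.2],0,0],[[-16,0,2.2],0,0]]'
python3 -m creep '[[[-16,0,2.2],0,0],[[-16,0,2.2],0,0],[[-15,0,2.2],0,0],[[-14,0,1.9],0,0],[[-12,0,1.7],0,0],[[-10,0,1.4],0,0],[[-8,0,1.1],0,0],[[-6,0,0.8],0,0]]'
python3 -m creep '[[[-4,0,0.5],0,0],[[-2,0,0.3],0,0],[[0,0,0],0,0],[[0,0,0],0,0],[[0,0,0],0,0]]'
python3 - <<'E'
from h import *
need([.5478,.0614,.278],-1.712)
snap('scene','s8');crop('s8',300,130,460,280,5,'f8');snap('side','d8');crop('d8',240,90,400,240,5,'g8');snap('wrist','w8')
E
```

```text
time: 11.65
position: [0.4845, -0.1616, 0.2776]
tool_rot: [-0.464, 0.534, -0.534, 0.464]
ft_force: [0.4, 0.6, -4.1]
grip_width: 0.0097
time: 12.45
position: [0.5195, -0.0368, 0.2776]
tool_rot: [-0.464, 0.533, -0.533, 0.464]
ft_force: [0.9, -0.1, -3.6]
grip_width: 0.0094
time: 13.25
position: [0.5464, 0.0561, 0.2775]
tool_rot: [-0.464, 0.534, -0.534, 0.464]
ft_force: [-0.7, -0.0, -4.7]
grip_width: 0.0097
time: 13.75
position: [0.5478, 0.061, 0.2775]
tool_rot: [0.464, -0.534, 0.534, -0.464]
ft_force: [0.5, -0.7, -4.8]
grip_width: 0.0097
t 13.75 pos [0.5478 0.061  0.2775] yaw -1.7105 F [ 0.49 -0.71 -4.84] w 0.0097
local mm [-0.4 -0.5 -0.1] turn 0.002
```

View pics/f8.png

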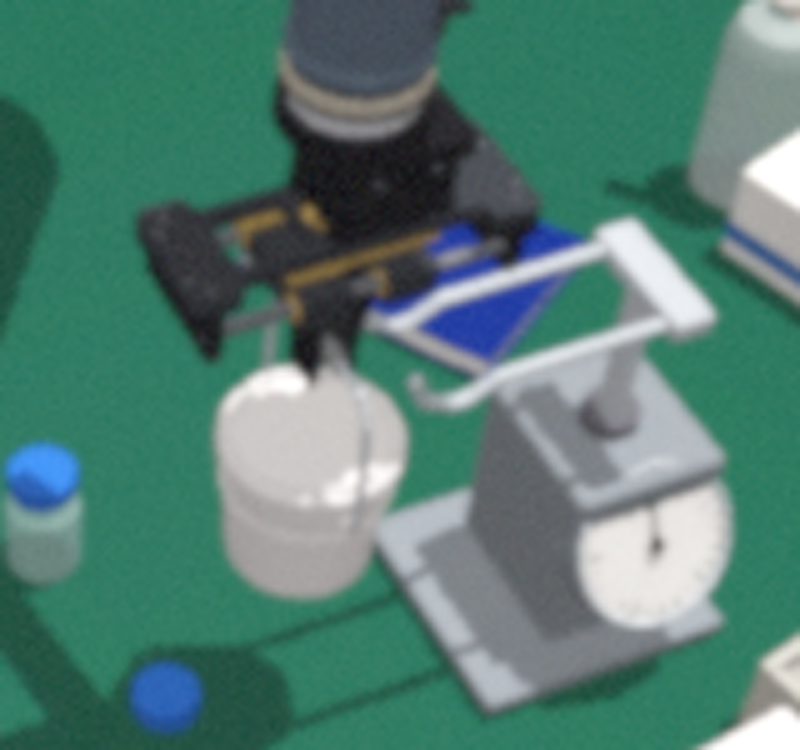

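View pics/g8.png

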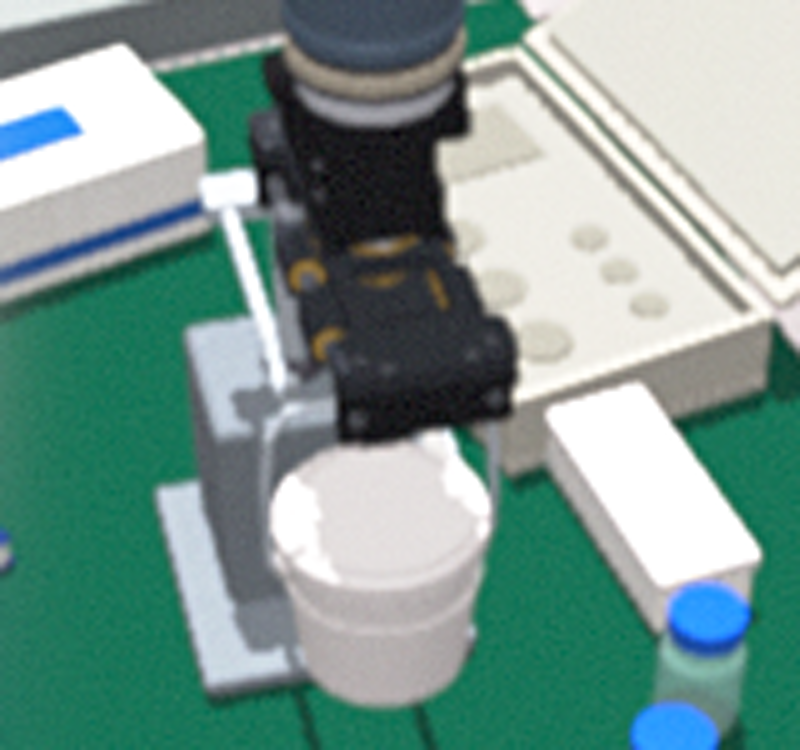

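View pics/w8.png

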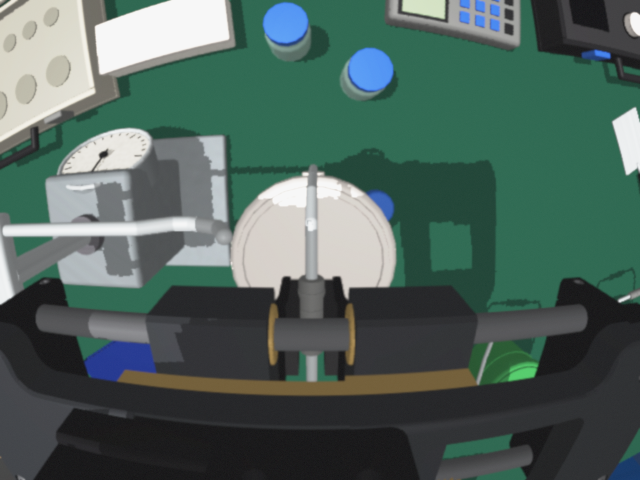

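```bash
python3 - <<'E'
from h import *
crop('w8',150,190,330,290,4,'k8')
w=load('w8');print(atzw(w,222,235,.279), projw(w,[[.5848,.0966,.279]]))
# straight wire end (42mm from grip toward +tool z)
o=robot.get_obs();M=R.from_quat(o['tool_rot']).as_matrix()
g=o['position']-.019*M[:,1];print('grip',g);print('roller end/wire bend px',projw(w,[g+.018*M[:,2],g+.042*M[:,2]]))
need([.5576,.1307,.278])
E
```

```text
[0.58562988 0.09738954 0.279     ] [[223.97827636 236.49713536]]
grip [0.54788047 0.06116142 0.29657531]
roller end/wire bend px [[311.63851254 279.46459334]
 [311.75920446 223.32312764]]
t 13.9 pos [0.5479 0.0612 0.2776] yaw -1.7104 F [ 0.68 -1.03 -4.45] w 0.0096
local mm [-70.2  -0.4  -0. ]
```

View pics/k8.png

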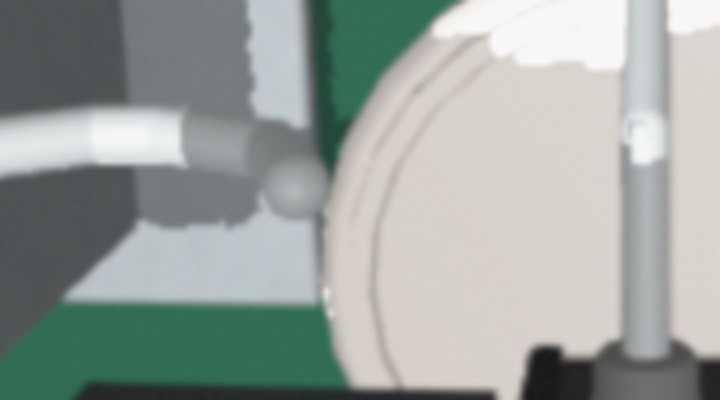

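```bash
python3 -m creep '[[[-1,0,0],0,0],[[-2,0,0],0,0],[[-3,0,0],0,0],[[-4,0,0],0,0],[[-5,0,0],0,0],[[-6,0,0],0,0],[[-7,0,0],0,0],[[-7,0,0],0,0]]'
python3 -m creep '[[[-7,0,0],0,0],[[-7,0,0],0,0],[[-6,0,0],0,0],[[-5,0,0],0,0],[[-4,0,0],0,0],[[-3,0,0],0,0],[[-2,0,0],0,0],[[-1,0,0],0,0]]'
python3 -m creep '[[[0,0,0],0,0],[[0,0,0],0,0],[[0,0,0],0,0]]'
python3 - <<'E'
from h import *
need([.5576,.1307,.278],-1.712)
snap('scene','s9');crop('s9',330,130,460,280,5,'f9');snap('side','d9');crop('d9',240,90,400,240,5,'g9');snap('wrist','w9')
E
```

```text
time: 14.7
position: [0.5528, 0.0968, 0.2775]
tool_rot: [-0.464, 0.534, -0.534, 0.464]
ft_force: [-0.6, -0.4, -3.2]
grip_width: 0.0098
time: 15.5
position: [0.5576, 0.1308, 0.2776]
tool_rot: [0.464, -0.534, 0.534, -0.464]
ft_force: [-0.6, -0.0, -4.2]
grip_width: 0.0099
time: 15.8
position: [0.5576, 0.1305, 0.2775]
tool_rot: [0.464, -0.534, 0.534, -0.464]
ft_force: [0.6, 0.3, -4.3]
grip_width: 0.0097
t 15.8 pos [0.5576 0.1305 0.2775] yaw -1.7102 F [ 0.56  0.31 -4.35] w 0.0097
local mm [-0.2 -0.5 -0. ] turn 0.002
```

View pics/f9.png

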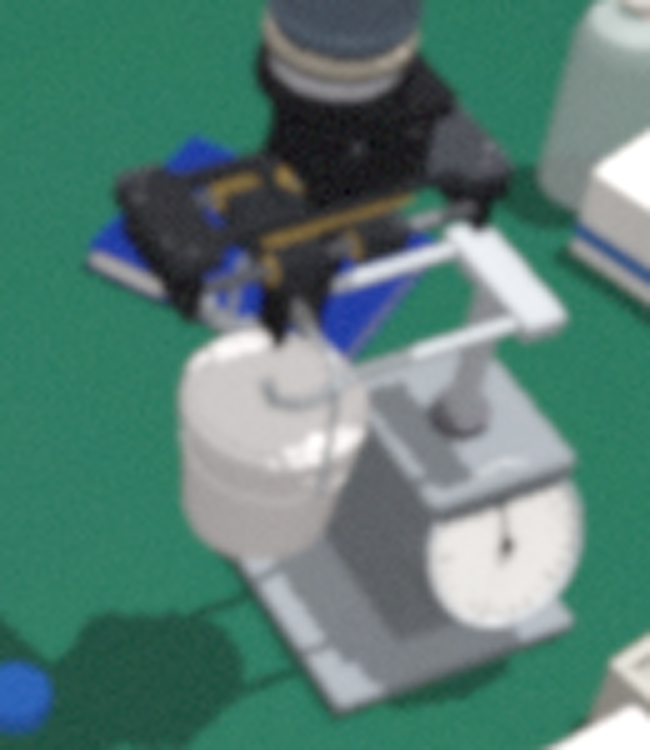

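View pics/g9.png

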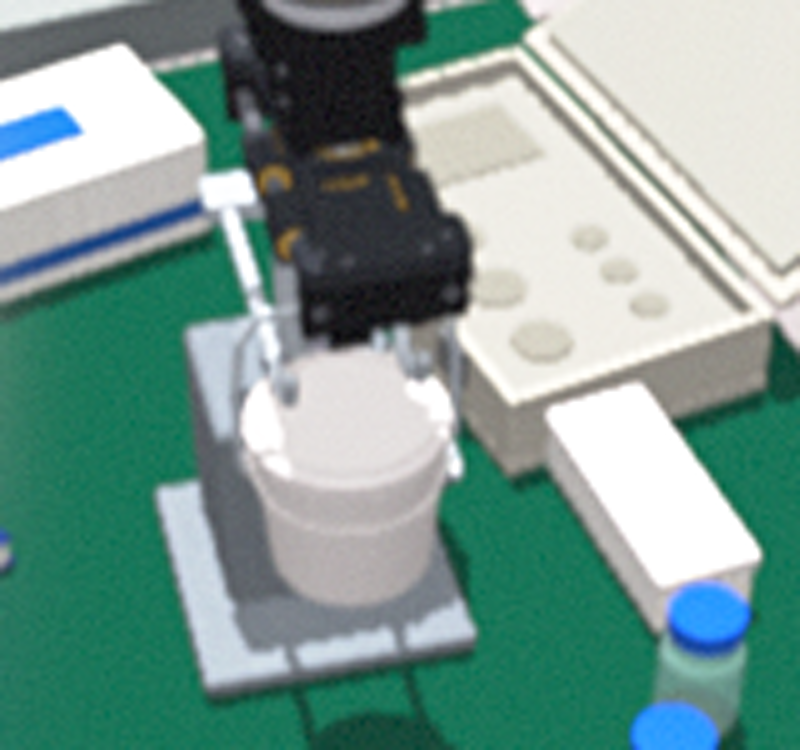

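View pics/w9.png

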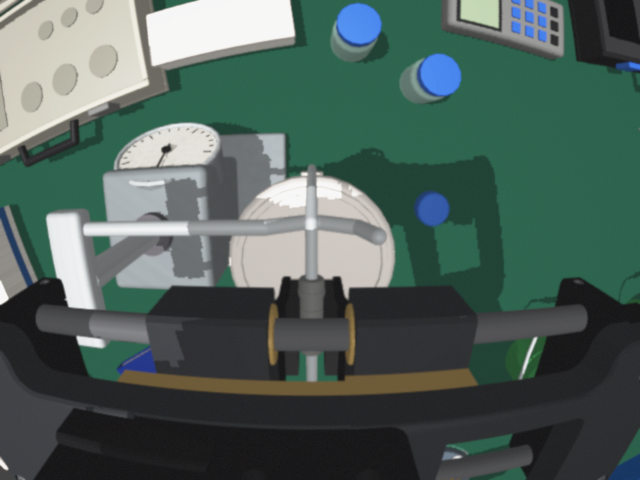

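```bash
python3 - <<'E'
from h import *
w=load('w9');o=robot.get_obs();M=R.from_quat(o['tool_rot']).as_matrix()
crop('w9',230,180,400,300,4.5,'k9')
for p in [(378,237)]:
    P=atzw(w,*p,.279);print('tip',P,((P-o['position'])@M*1000).round(1))
for p in[(312,222)]:
    P=atzw(w,*p,.252);print('bar',P,((P-o['position'])@M*1000).round(1))
E
```

```text
tip [0.58465216 0.09635834 0.279     ] [30.1 -1.4 31.5]
bar [0.58930798 0.12601295 0.252     ] [ 0.1 25.6 32. ]
```

View pics/k9.png

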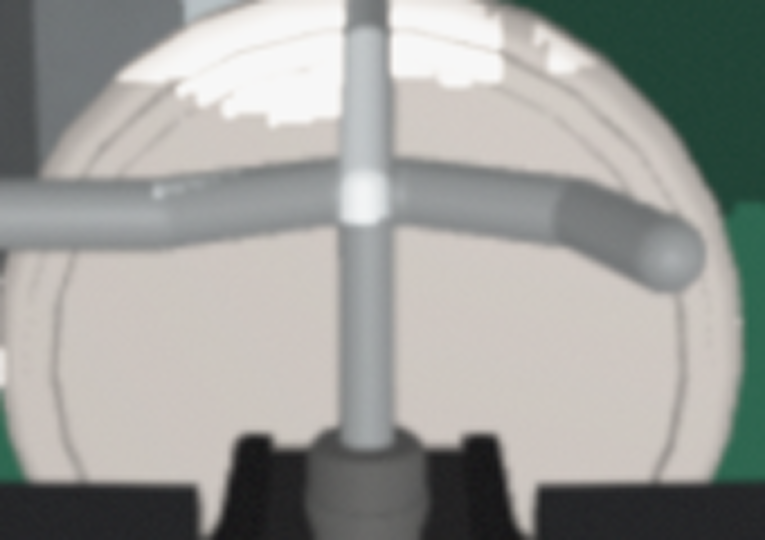

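```bash
python3 -m creep '[[[0,1,0],0,0],[[0,3,0],0,0],[[0,5,0],0,0],[[0,6,0],0,0],[[0,6,0],0,0],[[0,5,0],0,0],[[0,3,0],0,0],[[0,1,0],0,0]]'
python3 -m creep '[[[0,1,0],0,0],[[0,0,0],0,0],[[0,0,0],0,0]]'
for i in 1 2 3 4 5 6; do python3 -m creep '[[[0,0,0],0,0]]' | grep -E "force|pos"; done
```

```text
time: 16.75
position: [0.5574, 0.1307, 0.247]
tool_rot: [-0.464, 0.534, -0.533, 0.464]
ft_force: [0.5, 0.4, -3.9]
grip_width: 0.0095
time: 17.05
position: [0.5578, 0.1307, 0.2468]
tool_rot: [0.464, -0.533, 0.534, -0.464]
ft_force: [-0.8, -0.1, -4.3]
grip_width: 0.0095
position: [0.5578, 0.1307, 0.2468]
ft_force: [-0.4, 0.1, -4.4]
position: [0.5577, 0.1307, 0.2467]
ft_force: [0.0, 0.8, -4.4]
position: [0.5577, 0.1307, 0.2467]
ft_force: [-1.3, -0.3, -4.2]
position: [0.5576, 0.1307, 0.2466]
ft_force: [-0.1, 0.0, -3.5]
position: [0.5576, 0.1307, 0.2466]
ft_force: [0.3, -0.4, -4.5]
position: [0.5576, 0.1307, 0.2466]
ft_force: [0.3, -0.2, -4.4]
```

```bash
for i in 1 2 3 4 5 6; do python3 -m creep '[[[0,1,0],0,0],[[0,1,0],0,0]]' | grep -E "force|pos"; done
```

```text
position: [0.5576, 0.1307, 0.2445]
ft_force: [0.1, 0.0, -4.4]
position: [0.5576, 0.1307, 0.2424]
ft_force: [0.3, 0.2, -4.2]
position: [0.5576, 0.1307, 0.2404]
ft_force: [0.3, 0.3, -3.8]
position: [0.5577, 0.1307, 0.2386]
ft_force: [-0.6, 0.1, -2.2]
position: [0.5577, 0.1307, 0.2366]
ft_force: [-0.3, 1.1, -4.7]
position: [0.5577, 0.1307, 0.2346]
ft_force: [-1.3, 0.4, -1.6]
```

```bash
for i in 1 2 3 4 5 6 7; do python3 -m creep '[[[0,1,0],0,0]]' | grep -E "force|pos";  python3 -m creep '[[[0,1,0],0,0]]' | grep -E "force|pos"; done
for i in 1 2 3 4; do python3 -m creep '[[[0,0,0],0,0]]' | grep -E "force"; done
python3 - <<'E'
from h import *
snap('wrist','w10');snap('scene','s10');crop('s10',330,130,460,280,5,'f10')
E
```

```text
position: [0.5577, 0.1307, 0.2336]
ft_force: [0.4, 0.4, -2.8]
position: [0.5577, 0.1307, 0.2326]
ft_force: [-0.2, 0.1, -2.0]
position: [0.5577, 0.1307, 0.2316]
ft_force: [0.3, -0.0, -2.8]
position: [0.5577, 0.1307, 0.2306]
ft_force: [-0.4, 0.3, -1.7]
position: [0.5577, 0.1307, 0.2296]
ft_force: [-0.7, -0.5, -2.3]
position: [0.5577, 0.1307, 0.2286]
ft_force: [-0.5, -0.4, -2.2]
position: [0.5577, 0.1307, 0.2276]
ft_force: [-0.8, 0.2, -2.0]
position: [0.5577, 0.1307, 0.2265]
ft_force: [-0.3, 0.3, -1.2]
position: [0.5577, 0.1307, 0.2255]
ft_force: [0.2, -0.3, -1.5]
position: [0.5577, 0.1307, 0.2246]
ft_force: [-0.9, 0.1, -1.5]
position: [0.5577, 0.1307, 0.2236]
ft_force: [-0.8, -0.1, -1.5]
position: [0.5577, 0.1307, 0.2226]
ft_force: [-0.4, 0.0, -0.8]
position: [0.5577, 0.1307, 0.2216]
ft_force: [-0.1, -0.2, -1.4]
position: [0.5577, 0.1307, 0.2206]
ft_force: [-1.2, 0.2, -0.4]
ft_force: [-1.1, 0.0, -1.1]
ft_force: [-0.7, -0.4, -0.6]
ft_force: [-0.8, 0.8, -1.0]
ft_force: [-0.8, -0.2, -0.5]
```

View pics/w10.png

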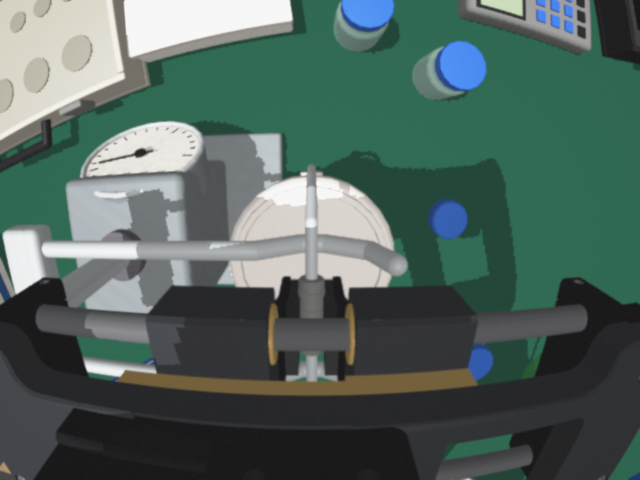

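View pics/f10.png

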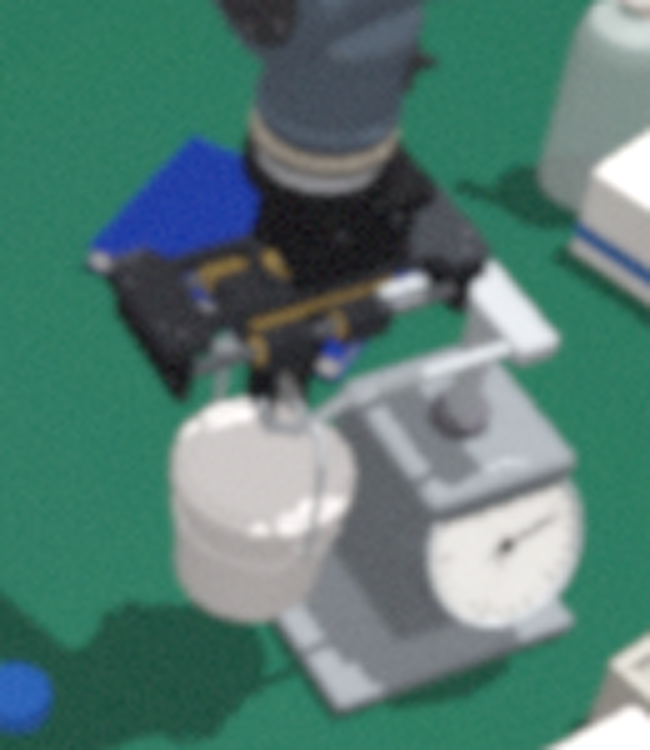

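```bash
python3 -m creep '[[[0,1,0],0,0],[[0,1,0],0,0],[[0,1,0],0,0],[[0,1,0],0,0]]' | grep -E "force|pos"
for i in 1 2 3 4 5 6 7 8 9 10; do python3 -m creep '[[[0,0,0],0,0]]' | grep -E "force"; done
python3 -m creep '[[[0,0,0],0,0]]'
```

```text
position: [0.5577, 0.1307, 0.2165]
ft_force: [-0.7, -1.5, 0.5]
ft_force: [-0.1, 0.6, 1.3]
ft_force: [0.3, 0.1, -0.7]
ft_force: [-0.6, -0.1, -0.7]
ft_force: [-1.3, -0.8, -0.5]
ft_force: [-0.7, 0.2, 0.2]
ft_force: [0.4, -0.2, -0.4]
ft_force: [-0.1, 0.5, -0.2]
ft_force: [-0.4, -0.3, -0.6]
ft_force: [-0.9, -1.1, 0.3]
ft_force: [-0.4, -0.3, 0.5]
time: 22.25
position: [0.5576, 0.1307, 0.2165]
tool_rot: [0.464, -0.534, 0.534, -0.464]
ft_force: [-0.0, -0.3, 0.4]
grip_width: 0.0095
```

```bash
python3 - <<'E'
import numpy as np
z=np.array([234.6,233.6,232.6,231.6,230.6,229.6,228.6,227.6,226.5,225.5,224.6,223.6,222.6,221.6,220.6]+[220.6]*4+[216.5]*12)
f=np.array([1.6,2.8,2,2.8,1.7,2.3,2.2,2,1.2,1.5,1.5,1.5,.8,1.4,.4,1.1,.6,1,.5,-.5,-1.3,.7,.7,.5,-.2,.4,.2,.6,-.3,-.5,-.4])
print(np.polyfit(z,f,1),'fixed slope zero z',(z-f*6.7).mean(),(z-f*6.7).std()/len(z)**.5)
p=np.polyfit(z,f,1);print(-p[1]/p[0])
E
```

```text
[  0.14314956 -30.90650608] fixed slope zero z 216.16903225806453 0.6013194570746463
215.90360691790835
```

```bash
python3 -m creep '[[[0,0,0],0,0],[[0,0,0],0,0]]' 15
python3 -m creep '[[[0,0,0],0,0],[[0,0,0],0,0]]' 3
python3 -m creep '[[[0,0,0],0,0.11],[[0,0,0],0,0.13],[[0,0,0],0,0.15],[[0,0,0],0,0.17],[[0,0,0],0,0.2],[[0,0,0],0,0.25],[[0,0,0],0,0.3],[[0,0,0],0,0.35]]' 
python3 - <<'E'
from h import *
snap('wrist','w11');snap('scene','s11');crop('s11',330,130,460,280,5,'f11')
E
```

```text
time: 22.45
position: [0.5577, 0.1307, 0.2166]
tool_rot: [0.464, -0.534, 0.534, -0.464]
ft_force: [-0.2, -0.7, 0.4]
grip_width: 0.0104
time: 22.65
position: [0.5576, 0.1308, 0.2166]
tool_rot: [0.464, -0.534, 0.534, -0.464]
ft_force: [-0.8, 1.0, -0.8]
grip_width: 0.0108
time: 23.45
position: [0.5576, 0.1307, 0.2165]
tool_rot: [-0.464, 0.534, -0.534, 0.464]
ft_force: [-0.1, 0.0, -0.5]
grip_width: 0.0268
```

View pics/w11.png

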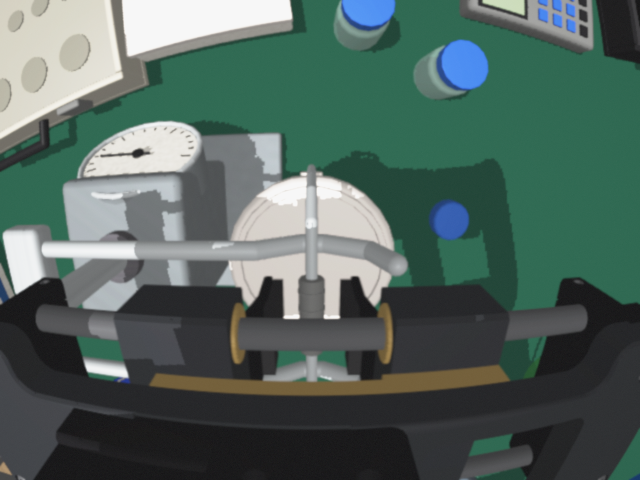

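View pics/f11.png

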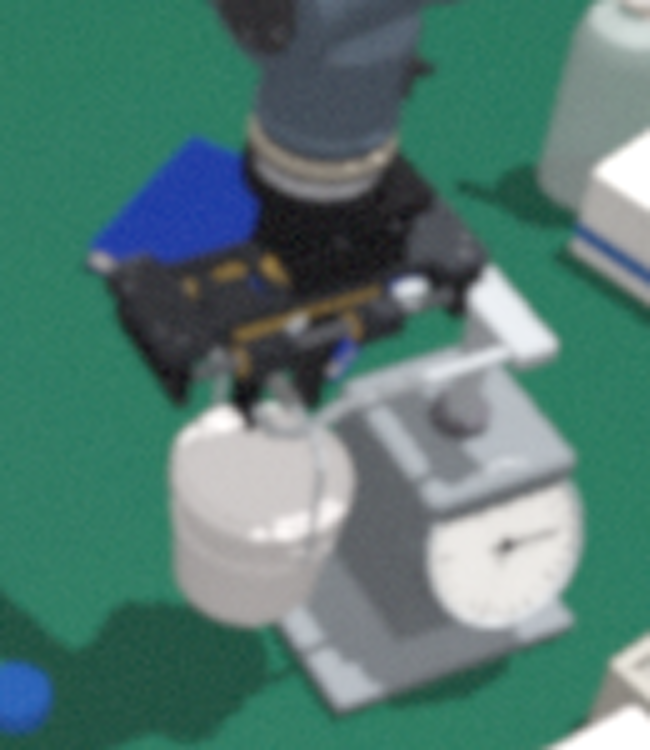

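```bash
python3 -m creep '[[[0,0,0],0,0.38],[[0,-2,0],0,0.38],[[0,-4,0],0,0.38],[[0,-8,0],0,0.38],[[0,-12,0],0,0.38],[[0,-15,0],0,0.38],[[0,-18,0],0,0.38],[[0,-18,0],0,0.38]]'
python3 -m creep '[[[0,-18,0],0,0.38],[[0,-15,0],0,0.38],[[0,-10,0],0,0.38],[[0,-5,0],0,0.38],[[0,0,0],0,0.38],[[0,0,0],0,0.38]]'
python3 - <<'E'
from h import *
snap('wrist','w12');snap('scene','s12');snap('side','d12');crop('s12',330,130,460,280,5,'f12');crop('d12',240,90,400,240,5,'g12')
E
```

```text
time: 24.35
position: [0.5578, 0.1307, 0.2953]
tool_rot: [0.464, -0.533, 0.534, -0.464]
ft_force: [0.3, -0.3, -0.0]
grip_width: 0.0331
time: 24.95
position: [0.5572, 0.1307, 0.341]
tool_rot: [-0.464, 0.534, -0.533, 0.464]
ft_force: [-0.0, -0.4, -0.6]
grip_width: 0.0333
```

View pics/w12.png

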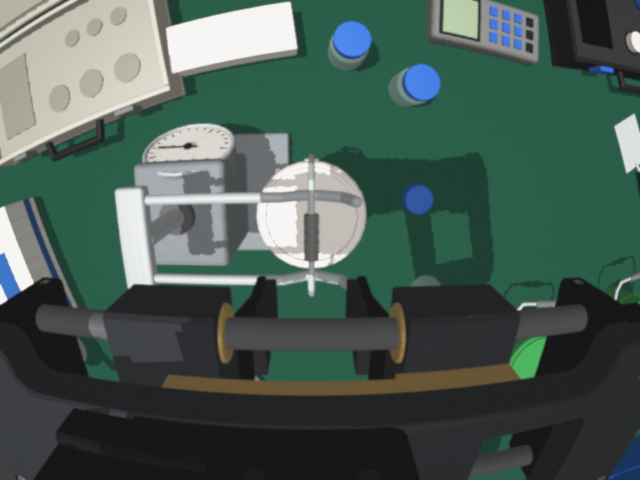

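View pics/f12.png

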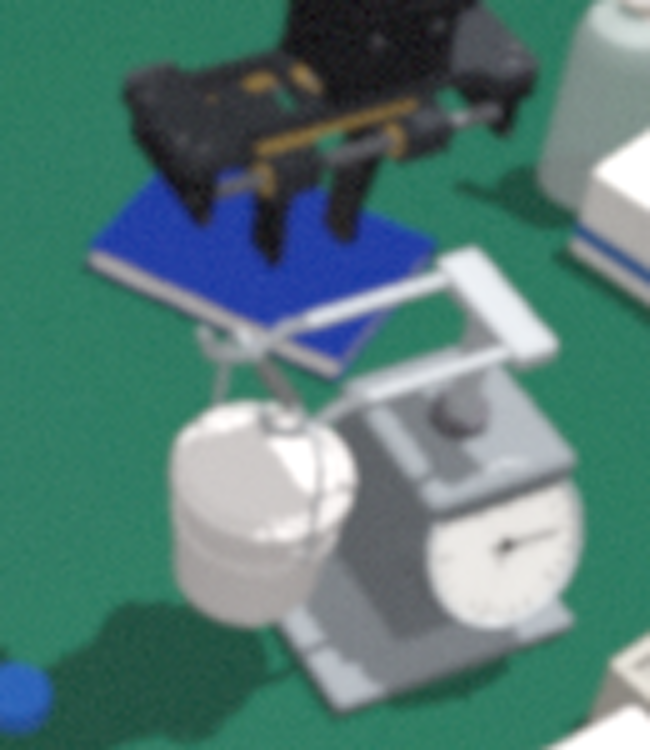

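View pics/g12.png

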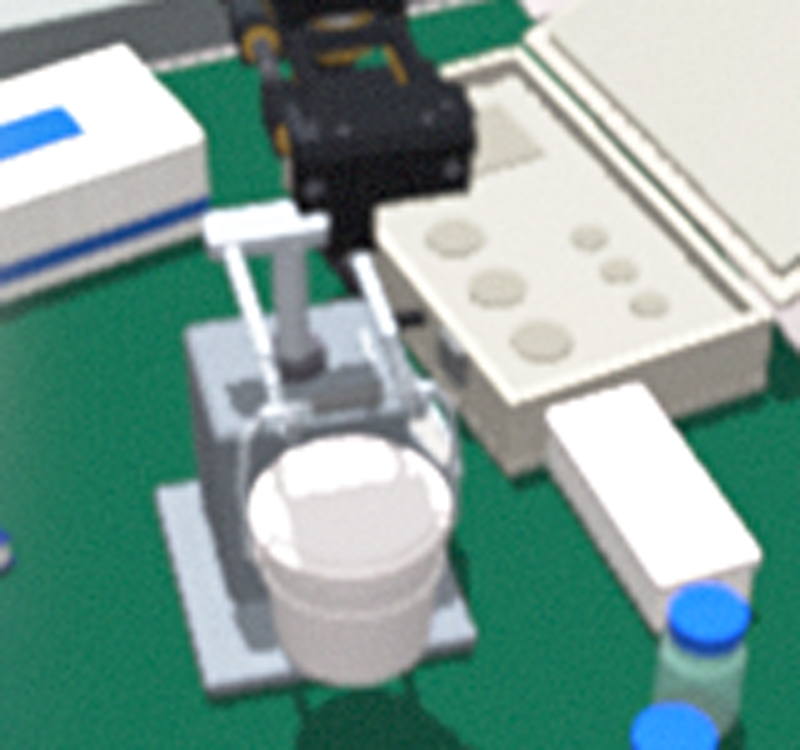

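```bash
python3 -m creep '[[[0,0,0],0,0.38],[[0,0,0],0,0.38],[[0,0,0],0,0.38],[[0,0,0],0,0.38],[[0,0,0],0,0.38],[[0,0,0],0,0.38],[[0,0,0],0,0.38],[[0,0,0],0,0.38]]' | head -1
python3 - <<'E'
from h import *
a=snap('scene','s13');
for k in('s12','s13'): pass
d=np.abs(load('s12')['pixels'].astype(int)-a['pixels']).max(2);print((d[150:280,330:460]>40).sum())
snap('wrist','w13')
d=np.abs(load('w12')['pixels'].astype(int)-load('w13')['pixels']).max(2);print((d[120:300,100:500]>30).sum())
E
```

```text
time: 25.9
0
881
```

View pics/s13.png

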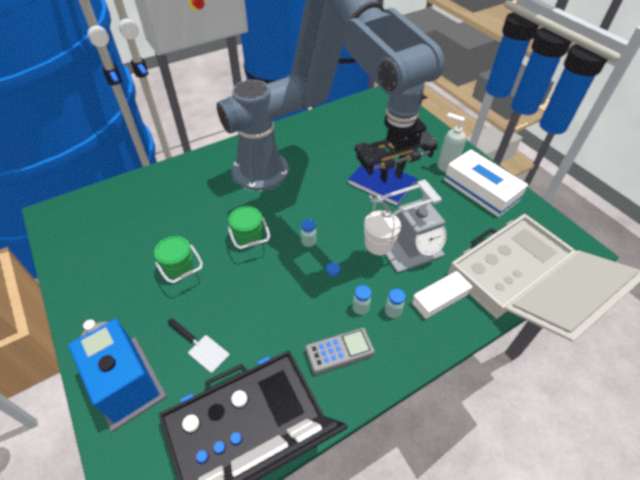

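```bash
python3 -c "
from rig import robot
print(robot.hand_in())"
```

```text
the job is handed in; nothing more can be done
None
```

The pail is hanging by its bail over both prongs of the double hook, and I handed the job in at about 26 s of the 72 s allowed. The hand-in gives no verdict.

- **Raising and lifting:** I chose the white pail, as the green look-alikes don't count. I swung its bail upright while it stood on the bench. At the top of that swing the tool was briefly pressing down on the bail with about 5 N. I then lifted it by the roller grip; it read about 4.2 N.
- **Easing on:** I brought the bail over the tips and lowered it at about 10 mm/s. At the end the tool force averaged 0.0 N (individual readings ±0.7 N, one up to 1.3 N), with the hook about 23 mm down. A line fit of force against height put the balance point 0.3–0.6 mm lower, under 0.1 N out. I released in small steps, and the pictures before and after show no visible shift.
- **Last checks:** Scene pictures 0.9 s apart show no change around the pail and scale, and the pail looks level with the gripper clear. The other objects look to be where they started.
- **Disagreement:** The wrist pictures for the same interval differed in 881 pixels. I put this down to the arm settling and did not look further.
- **Not measured:** I never measured the hook's speed directly; I judged it from the lowering rate and the pictures.

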